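Change the bayonet filter cartridges of the laboratory's water polisher

TASK

Change the filter cartridges of the bench water polisher: first turn the feed valve shut until it clicks over, then unlock every spent cartridge that is still on the manifold (one or two) and stand it upright in the steel return tray. Fit every new cartridge that stands on the bench to a port of its own (any port; they may be fewer than the ports): press and turn it until it drops over the lugs, then turn it clockwise to its stop; leave it locked. When all are locked and the spent ones are in the tray, turn the feed valve back open past its click, and leave the bottle, the beaker and the glass jar alone.

Things in the scene. Friction and masses are not known exactly. Their poses are not given: they have to be found in the camera images.
- spent_1_center (a point): A spent cartridge, locked on a port at the start (or absent): white cylinder on a steel foot, 71 mm across, 146 mm tall. Point: on its axis, 73 mm over its underside; z up its axis, x along the upright white wing on top by which it is held: 56 mm long, 16 mm thick, from 24 to 73 mm above this point. Shoulders of the body reach 25 mm above the point.
- spent_2_center (a point): The other spent cartridge, locked on another port at the start, or absent: same kind, size, axes and point as spent_1.
- new_1_center (a point): A new cartridge, standing on the bench, or absent. Same kind, size and axes as spent_1, point on its axis half-way up, 73 mm over its underside. Foot of every cartridge: a flat flange 10 mm thick with a 43 mm bore and two 17 mm wide notches that lie along x, under the wing's ends (a rib marks each); above the flange a hollow, 42 mm deep from the underside.
- new_2_center (a point): A new cartridge, standing on the bench, or absent. Same kind, size, axes and point as new_1. Fitting: set over a port's spigot it rests on the lugs, 20 mm too high, until its notches stand over the lugs (wing along the port's x, either way round, within 5 degrees); then it drops to the base and can turn 60 degrees clockwise (from above) to its stop, where it is locked.
- new_3_center (a point): A new cartridge, standing on the bench, or absent. Same kind, size, axes and point as new_1. To take a cartridge off: turn it back counter-clockwise about 60 degrees to its other stop, where the notches stand over the lugs again, and lift it 34 mm or more straight up.
- port_a_seat (a point): Fixed port on the manifold: round 80 mm base with a steel spigot, 39 mm across, 34 mm high, its top 8 mm tapered, and two lugs on opposite sides, 12 mm wide, 54 mm from tip to tip, 12 to 20 mm above the point. Point: on the axis on the base's top face, where a fitted cartridge's underside rests, 58 mm over the bench; z up, x along the two lugs. Its angle and its place in the row vary.
- port_b_seat (a point): Fixed port, the same as port_a; its own angle and place in the row.
- port_c_seat (a point): Fixed port, the same as port_a; its own angle and place in the row.
- valve (a joint): Angle of the feed valve's handle: 0 shut (bar across the manifold), 1.571 open (bar along the manifold), end stops at both; grows counter-clockwise seen from above. A spring holds it at each end: up to 0.25 N m turns it past the middle (0.785), beyond which it snaps to the other end by itself, also when let go.
- valve_grip (a point): Centre of the grip of the feed valve's bar handle, 108 mm over the bench, at the right-hand end of the manifold; the bar is 76 mm long, 15 mm thick, from 20 mm below to 20 mm above this point; z is up and is the turning axis, x lies along the bar and turns with it. The valve's round body (60 mm) ends 32 mm below this point.
- manifold: The manifold, a fixed stainless square tube 90 mm wide (its x) and 440 mm long (its y), its top 50 mm over the bench; origin on the bench under its centre. The three ports stand on it at y = 165, 55 and -55 mm, the valve at y = -165 mm.
- tray_floor (a point): Return tray, fixed to the bench: steel, open, 140 mm (x) by 220 mm (y) outside, walls 4 mm thick and 28 mm high. The point is at the centre of its inner floor, 5 mm over the bench.
- reagent_bottle: Bystander: white reagent bottle with a blue cap, 68 mm across, 150 mm tall; origin at the centre of its underside.
- beaker: Bystander: glass beaker, 76 mm across, 95 mm tall; origin at the centre of its underside.
- weighing_jar: Bystander: small glass weighing jar with a knobbed lid, 64 mm across, 60 mm tall; origin at the centre of its underside.

How it is judged:
By the outcome, as a careful person would: the job done as asked, in the order asked, and still so for the second after the job is handed in, with the robot touching nothing.
Of spent_1, spent_2 only 1 to 2 are there at a start; the rules pass over those that are not, and their reading is None.
Of new_1, new_2, new_3 only 2 to 3 are there at a start; the rules pass over those that are not, and their reading is None.
At some moment in a run one of new_1, new_2, new_3 may be knocked a few centimetres aside while the robot is not near it.
Once in a run the grip may slacken for a moment while it holds something.
It also fails if it takes over 210 s, if anything falls off the work surface, if the arm or the gripper's body presses on something with over 40 N, if the wrist force passes 120 N, or if a joint passes its speed limit or range.

ROBOT

A 7-joint arm with a two-finger parallel gripper is mounted at the origin on the work surface. World frame = base frame: x ahead of the robot, y to its left, z up, the work surface at z = 0. Lengths are in m, angles in rad, forces in N, time in s.
With the tool pointing down it reaches from about 0.425 to 0.925 m from the base axis. Payload 6.8 kg.
Tool frame: the origin (TCP) lies at the very end of the fingers, on their centre line; the grasp point (between the pads) lies 19 mm behind it (hold_point_z is the distance from the TCP to the grasp point, in m); z points along the fingers, y is the direction in which the jaws open and shut (so a half turn about z gives the same grasp; the last joint's range is limited). The gripper opens to 85 mm and grips with 20 to 120 N. Pads are 22 mm wide; open, the fingers measure 114 mm over their backs; the gripper's body (76 mm by 85 mm) begins 54 mm behind the grasp point. The pads swing forward as they close: fully open they stand 13 mm farther back than shut.
Start: joints at [-1.411, 0.477, 0.022, 1.555, -0.011, 1.109, -0.083], TCP at [0.179, 0.651, 0.231] pointing down, gripper open.
Joint ranges: [-2.96, 2.96], [-0.34, 2.1], [-1.41, 1.46], [0.24, 2.44], [-1.37, 4.51], [0.17, 1.92], [-2.96, 2.96]. Speed limits (rad/s): [2.39, 2.39, 3.14, 3.14, 3.14, 3.14, 3.14].

INTERFACE

Orientations are given as a unit quaternion [w, x, y, z].
In Python, from station import get_obs, read_camera, calibration, hand_in, regions_of, hold_point_z gives the robot as it stands.
- The arm moves only by the tool send_rows, never from a script. Its argument "motion" is text: rows parted by semicolons, each of 7 numbers parted by spaces: the shift along the world's x, y, z in cm, then the turn, a rotation vector about the world's x, y, z in degrees, then the closure, from 0 (fully open) to 1 (shut). In form: dx dy dz rx ry rz fingers; .... A call has 1 to 20 rows; each row shifts and turns the pose as measured when the row begins; what a row does not reach is not made up. A row lasts 1/12 s, in which the tool goes at most 41.7 mm and 7.16 degrees, less where a joint would pass 70% of its speed; a pose out of reach is approached as far as the arm can. A call is refused whole if a number of a shift passes 4.17 or a number of a turn 7.16, either way. A call with a gripper value outside its range is refused whole. The fingers move at their own pace and stop on an object; "newtons" is the grip in N (left out, the last holds). Time passes only in rows, so rows that do not move let the fingers close. It gives the time, the measured TCP pose, the force and the opening at its end, in the units of the state.
- get_obs(): the state, without advancing time (a new reading comes with each control period).
- read_camera(name): name is "side" or "top" or "wrist"; returns the picture (400x640x3 uint8, red, green, blue); there is no depth.
- calibration(name): a dict with "mtx" (3x3 intrinsics, pixels), "R" (3x3) and "t" (3): a world point X has camera coordinates R X + t; the wrist camera has in their place "hand_eye" (4x4, takes a point from camera to tool coordinates, whose origin is the TCP and whose axes are the flange's). Camera axes: x right, y down, z forward; pixel columns grow to the right and rows downward; lengths in m; the calibration is good to about 2 mm. A picture is of the moment at which its call begins: read the wrist's pose just before it. calibration takes no time and is no camera call.
- hand_in(): hands the job in, once; it reports no verdict.
Trained networks look in the newest picture that a camera, given by its name, has taken for a name from the list of things; names that differ only in an ending like _2 or _b are one class to them, and where a whole thing is asked for, a point or a joint stands for the part that bears it (a point fixed in the world has none). Each returns a list of dicts, best first, with "conf" (0 to 1); they miss things now and then, are a little off and sometimes report something else, mostly with a low value. They report only what shows in the picture. A call takes as long as a camera call.
- regions_of(thing, camera): "region" (400x640 bool, what is visible of it) and "point" ([column, row] in pixels, amid what is visible of it).
The state is a dict: "t": time; "q": joint angles; "joint_vel": joint speeds; "joint_torque": joint torques, N m; "eef_pos": TCP position; "tool_rot": TCP orientation; "contact_force": force on the tool from outside, world axes, zero at the start; "torque": the same for the moment, N m; "gripper_width": opening from 0.0 (shut) to 1.0 (fully open).
Only numpy, scipy, OpenCV 4.12 (cv2) and the standard library are available. Lean on these libraries where they do the work, as an engineer would, in place of code of your own. Each camera call takes 0.05 s, during which the arm holds its last target.

## Working session

There is one attempt and no reset: what is moved stays moved. The work goes in short steps, Python scripts to look and compute and a tool call to move; the robot and the scene stay as the last step left them, time stands still between calls to the robot, and variables do not carry over. Pictures are saved under pics/ and viewed, and the job is handed in when it is done.

Besides the shell and the picture viewer there is one more tool, called after ">>>" by a JSON object that holds its "name" and its "arguments". send_rows: Moves the arm, as the interface text tells. Its arguments: {"type":"object","properties":{"motion":{"type":"string"},"newtons":{"type":"number"}},"required":["motion"]}

```bash
ls; mkdir -p pics
cat > h.py <<'E'
import numpy as np, cv2
from station import *
def save(n,f):
    im=read_camera(n); cv2.imwrite('pics/'+f,im[:,:,::-1]); return im
E
python3 - <<'E'
from h import *
save('top','t0.png');save('side','s0.png')
for n in('top','side'):
    c=calibration(n);print(n,c)
print(calibration('wrist'),hold_point_z if not callable(hold_point_z) else hold_point_z())
print(get_obs())
E
```

```text
pics
top {'mtx': array([[376.01808293,   0.        , 321.74837345],
       [  0.        , 376.01808293, 198.06964202],
       [  0.        ,   0.        ,   1.        ]]), 'R': array([[ 0.01000956, -0.99993008,  0.00629636],
       [-0.99759454, -0.01041771, -0.06853183],
       [ 0.06859263, -0.00559524, -0.99762906]]), 't': array([-0.04484332,  0.59373696,  1.15445987])}
side {'mtx': array([[383.21000013,   0.        , 318.47314547],
       [  0.        , 383.21000013, 199.57588607],
       [  0.        ,   0.        ,   1.        ]]), 'R': array([[-0.90216589, -0.4311094 , -0.01553656],
       [-0.21216712,  0.47477622, -0.85415025],
       [ 0.37560859, -0.76728888, -0.51979415]]), 't': array([0.53516474, 0.21757714, 0.75112213])}
{'mtx': array([[340.64027587,   0.        , 322.96049859],
       [  0.        , 340.64027587, 193.06674234],
       [  0.        ,   0.        ,   1.        ]]), 'hand_eye': array([[-2.85647859e-05, -9.46817706e-01, -3.21770463e-01,
         8.23821400e-02],
       [ 9.99999802e-01,  1.75264186e-04, -6.04493068e-04,
         8.24988668e-05],
       [ 6
[... 166 characters left out ...]
87
{'t': 0.1, 'q': array([-1.41108886,  0.47772505,  0.02234249,  1.55634225, -0.01151796,
        1.10933927, -0.0830914 ]), 'joint_vel': array([-0.00063203, -0.00267731, -0.00011953, -0.00301011, -0.00014922,
        0.00127909, -0.00135003]), 'joint_torque': array([ 4.18779222e-03, -5.97757530e+01,  1.61348261e+00, -2.81954545e+01,
        1.27941824e-02,  5.09918842e-03, -7.70285851e-06]), 'eef_pos': array([0.17847937, 0.65041284, 0.23042221]), 'tool_rot': array([-5.92862149e-05,  1.33493547e-01,  9.91049324e-01, -8.40908601e-04]), 'contact_force': array([-0.78485463,  0.53861564,  0.8573459 ]), 'torque': array([-0.02094276,  0.03994934, -0.01827079]), 'gripper_width': 1.005736764442326}
```

View pics/t0.png

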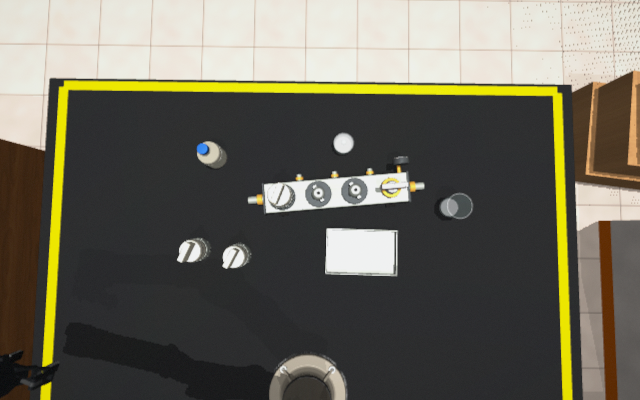

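View pics/s0.png

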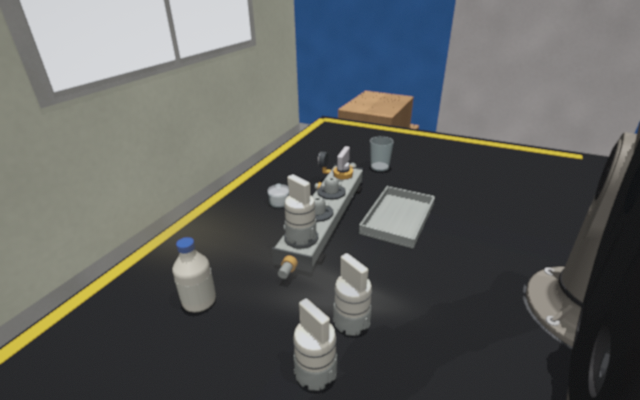

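```bash
cat >> h.py <<'E'
def quatR(q):
    w,x,y,z=q
    from scipy.spatial.transform import Rotation as Ro
    return Ro.from_quat([x,y,z,w]).as_matrix()
def campose(n,obs=None):
    c=calibration(n)
    if n=='wrist':
        o=obs or get_obs(); T=np.eye(4);T[:3,:3]=quatR(o['tool_rot']);T[:3,3]=o['eef_pos']
        W=T@c['hand_eye']; R=W[:3,:3].T; return c['mtx'],R,-R@W[:3,3]
    return c['mtx'],c['R'],c['t']
def toz(px,z,cp):
    K,R,t=cp; px=np.atleast_2d(np.asarray(px,float))
    d=(np.linalg.inv(K)@np.c_[px,np.ones(len(px))].T).T@R; C=-R.T@t
    return C+d*((z-C[2])/d[:,2])[:,None]
def proj(X,cp):
    K,R,t=cp; p=(np.atleast_2d(X)@R.T+t)@K.T; return p[:,:2]/p[:,2:]
E
python3 - <<'E'
from h import *
cp=campose('top')
im=read_camera('top')
cv2.imwrite('pics/t1.png',cv2.resize(im[120:300,160:480],(800,450),interpolation=cv2.INTER_CUBIC)[:,:,::-1])
for n,z in (('new_1_center',.1),('spent_1_center',.15),('manifold',.05),('tray_floor',.02),('valve',.11),('reagent_bottle',.1),('beaker',.05),('weighing_jar',.05)):
    for d in regions_of(n,'top'):
        m=d['region']; print(n,round(d['conf'],2),np.round(d['point'],1),m.sum(),np.round(toz(d['point'],z,cp)[0],3), np.round(cv2.minAreaRect(np.argwhere(m)[:,::-1].astype(np.float32)),1) if 0 else cv2.minAreaRect(np.argwhere(m)[:,::-1].astype(np.float32)))
E
```

```text
new_1_center 0.74 [234.8 256.5] 551 [0.418 0.21  0.1  ] ((236.5, 255.5), (23.0, 27.0), 90.0)
new_1_center 0.65 [391.1 185.8] 199 [ 0.627 -0.241  0.1  ] ((393.5, 187.0), (10.0, 27.0), 90.0)
spent_1_center 0.7 [210.2 156.7] 639 [0.698 0.275 0.15 ] ((210.80001831054688, 154.40000915527344), (33.09380340576172, 23.255107879638672), 26.56505012512207)
spent_1_center 0.69 [280.2 193.8] 564 [0.596 0.078 0.15 ] ((280.0, 195.0), (26.0, 26.0), 90.0)
manifold 0.61 [367.4 193.5] 3220 [ 0.608 -0.178  0.05 ] ((335.3707580566406, 192.25315856933594), (47.08838653564453, 175.16502380371094), 80.18070220947266)
tray_floor 0.96 [357.5 251.7] 3279 [ 0.429 -0.151  0.02 ] ((360.5475158691406, 251.95530700683594), (72.22735595703125, 46.13201904296875), 1.7623909711837769)
valve 0.52 [393.3 184.2] 179 [ 0.63  -0.245  0.11 ] ((393.5, 187.0), (10.0, 25.0), 90.0)
valve 0.49 [361.2 252.6] 3237 [ 0.433 -0.153  0.11 ] ((360.89312744140625, 252.1156463623047), (71.63058471679688, 45.89751434326172), 1.818302869796753)
beaker 0.64 [456.8 205.5] 665 [ 0.574 -0.451  0.05 ] ((455.0, 206.0), (24.0, 32.0), 90.0)
weighing_jar 0.57 [343.  144.2] 349 [ 0.759 -0.102  0.05 ] ((342.9000244140625, 143.80001831054688), (20.124608993530273, 20.57182502746582), 63.43495178222656)
weighing_jar 0.45 [237.  254.3] 575 [0.42  0.215 0.05 ] ((236.5, 255.5), (25.0, 27.0), 90.0)
```

View pics/t1.png

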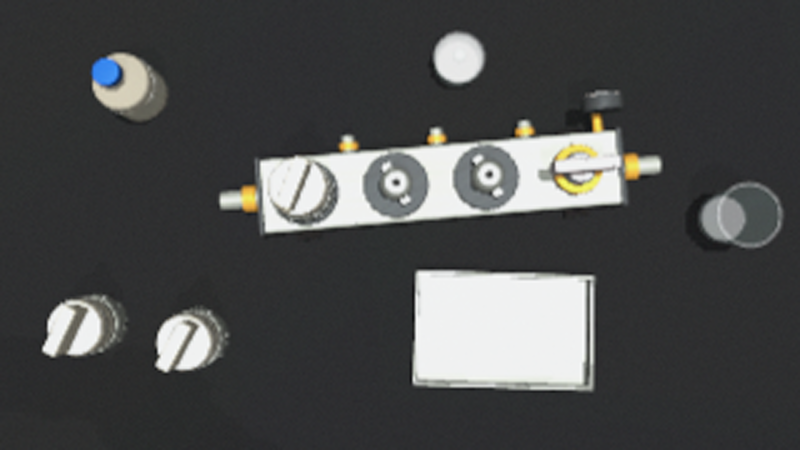

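Run:
```python
from h import *
cp=campose('top')
f=lambda p,z:np.round(toz([160+p[0]/2.5,120+p[1]/2.5],z,cp)[0],3)
for p in ((259,158),(618,130),(622,203),(263,235)): print(f(p,.05))
for p in ((396,184),(489,175)): print('port',f(p,.092))
print('valve',f((590,164),.128)); print('lugs',f((391,167),.075),f((403,200),.075),f((475,159),.075),f((498,192),.075))
for a,b in (((48,352),(82,305)),((160,370),(193,318))): print('wing',f(a,.146),f(b,.146))
print('spentwing',f((282,208),.204),f((308,164),.204))
print('tray',[f(p,.033) for p in ((416,270),(594,274),(594,389),(413,384))])
```

```text
[0.636 0.139 0.05 ]
[ 0.675 -0.3    0.05 ]
[ 0.585 -0.304  0.05 ]
[0.542 0.132 0.05 ]
port [ 0.602 -0.028  0.092]
port [ 0.614 -0.138  0.092]
valve [ 0.625 -0.249  0.128]
lugs [ 0.624 -0.022  0.075] [ 0.585 -0.037  0.075] [ 0.635 -0.122  0.075] [ 0.595 -0.15   0.075]
wing [0.408 0.352 0.146] [0.46  0.317 0.146]
wing [0.39  0.229 0.146] [0.447 0.194 0.146]
spentwing [0.567 0.091 0.204] [0.613 0.064 0.204]
tray [array([ 0.501, -0.054,  0.033]), array([ 0.498, -0.273,  0.033]), array([ 0.359, -0.273,  0.033]), array([ 0.363, -0.052,  0.033])]
```

>>> {"name": "send_rows", "arguments": {"motion": "0 0 3 0 0 0 0;1 -2 4 0 0 0 0;2 -3.5 1 0 0 0 0;2 -3.5 0 0 0 0 0;2 -3.5 0 0 0 0 0;2 -3.5 0 0 0 0 0;2 -3.5 0 0 0 0 0;2 -3.5 0 0 0 0 0;2 -3.5 0 0 0 0 0;2 -3.5 0 0 0 0 0;2 -3.5 0 0 0 0 0;2 -3.5 0 0 0 0 0;2 -3.5 0 0 0 0 0;2 -3.5 0 0 0 0 0;2 -3.5 0 0 0 0 0;2 -3.5 0 0 0 0 0;2 -3.5 0 0 0 0 0;2 -3.5 0 0 0 0 0;2 -3.5 0 0 0 0 0;2 -3.5 0 0 0 0 0", "newtons": 60}}

```text
t: 2.22
eef_pos: [0.5462, -0.0172, 0.3178]
tool_rot: [0.002, 0.124, 0.992, 0.007]
contact_force: [0.2, 0.8, -0.3]
gripper_width: 0.998
```

>>> {"name": "send_rows", "arguments": {"motion": "2 -3 0 0 0 0 0;2 -3 0 0 0 0 0;1 -2 0 0 0 0 0;0 0 0 0 0 0 0;0 0 0 0 0 0 0"}}

```text
t: 2.63
eef_pos: [0.5999, -0.1124, 0.3187]
tool_rot: [0.005, 0.13, 0.991, 0.005]
contact_force: [-0.1, 0.9, -0.1]
gripper_width: 1.005
```

Run:
```python
from h import *
o=get_obs(); im=save('wrist','w0.png'); print(o['eef_pos'],o['tool_rot'],o['q'])
cp=campose('wrist',o)
for n,z in (('spent_1_center',.15),('valve',.11)):
    for d in regions_of(n,'wrist'): print(n,d['conf'],d['point'])
# predicted projections
for P in ((.602,-.028,.092),(.614,-.138,.092),(.625,-.249,.128)): print(proj(P,cp))
```

```text
[ 0.59988427 -0.11244787  0.31871962] [0.00457576 0.12994326 0.99149828 0.00499787] [-0.36473743  0.32871752  0.59391784  1.6463795  -0.20507974  1.21809086
  1.58423696]
spent_1_center 0.82 [523.9, 103.6]
valve 0.75 [207.7, 212.4]
valve 0.3 [231.1, 36.8]
[[396.37690731 136.494107  ]]
[[302.09523502 172.21320927]]
[[202.4139009  217.51766218]]
```

View pics/w0.png

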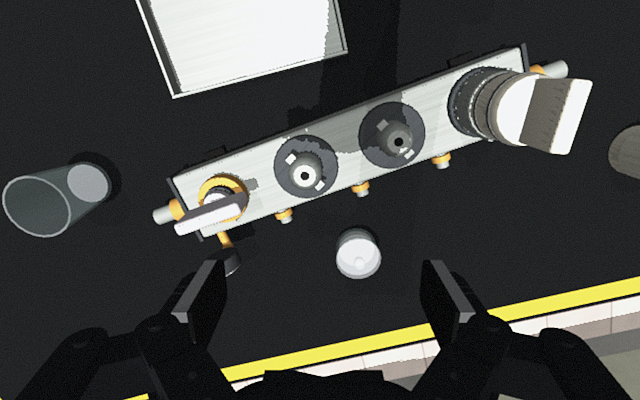

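Run:
```python
import cv2
im=cv2.imread('pics/w0.png')
cv2.imwrite('pics/w0a.png',cv2.resize(im[100:260,140:440],(900,480)[:2],interpolation=cv2.INTER_CUBIC)[:, :800])
cv2.imwrite('pics/w0b.png',cv2.resize(im[30:190,430:630],(750,600),interpolation=cv2.INTER_CUBIC))
```

```text
(no output)
```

View pics/w0a.png

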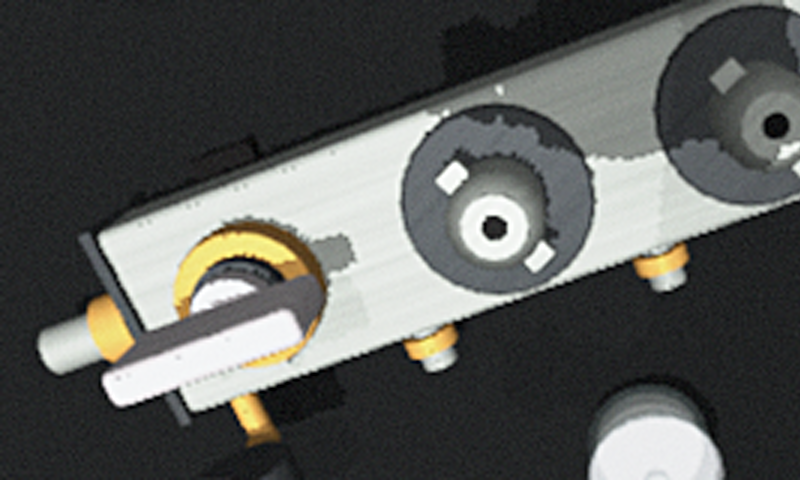

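View pics/w0b.png

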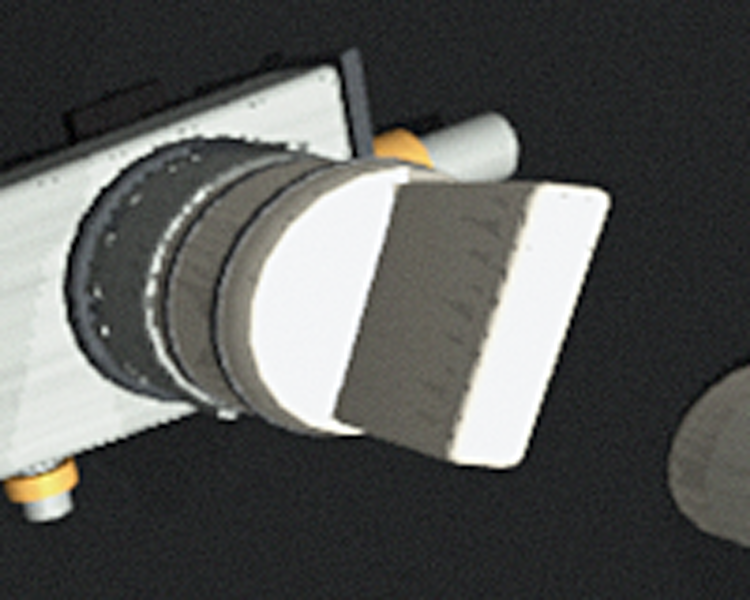

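Run:
```python
from h import *
o=get_obs(); cp=campose('wrist',o)
A=lambda p,z:toz([140+p[0]/3,100+p[1]/3],z,cp)[0]
B=lambda p,z:toz([430+p[0]/3.75,30+p[1]/3.75],z,cp)[0]
def show(n,P): 
    P=np.array(P);m=P.mean(0); r=cv2.minAreaRect((P[:,:2]*1000).astype(np.float32)); print(n,np.round(m,4),r)
show('valve',[A(p,.128) for p in ((103,378),(118,407),(304,345),(292,310))])
show('spent',[B(p,.204) for p in ((540,185),(608,197),(515,466),(445,458))])
for n,h,l in (('C',(493,228),((452,179),(541,257))),('B',(777,125),((728,76),None))):
    print(n,A(h,.092))
    a=A(l[0],.078)
    if l[1]:
        b=A(l[1],.078);d=a-b;print(a,b,np.linalg.norm(d),np.degrees(np.arctan2(d[1],d[0])),(a+b)/2)
    else:
        d=a-A(h,.092);print(a,np.linalg.norm(d[:2]),np.degrees(np.arctan2(d[1],d[0])))
print([A(p,.05) for p in ((97,240),(190,411))])
```

```text
valve [ 0.6293 -0.242   0.128 ] ((628.9458618164062, -241.7642059326172), (13.493114471435547, 73.83710479736328), 4.404613494873047)
spent [0.5962 0.0834 0.204 ] ((596.0242919921875, 83.50471496582031), (15.058266639709473, 53.8130989074707), 68.70159912109375)
C [ 0.61861241 -0.13417054  0.092     ]
[ 0.59954793 -0.14569013  0.078     ] [ 0.63873284 -0.12079665  0.078     ] 0.04642352064536294 -147.57292847500608 [ 0.61914038 -0.13324339  0.078     ]
B [ 0.60767903 -0.02364067  0.092     ]
[ 0.5882973  -0.03540775  0.078     ] 0.022674118703706708 -148.73714518470206
[array([ 0.59239945, -0.30042997,  0.05      ]), array([ 0.67675702, -0.29202358,  0.05      ])]
```

>>> {"name": "send_rows", "arguments": {"motion": "0.2 -0.9 -0.6 0 0 7 0.5;0.2 -0.9 -0.6 0 0 7 0.5;0.2 -0.9 -0.6 0 0 7 0.5;0.2 -0.9 -0.6 0 0 7 0.5;0.2 -0.9 -0.6 0 0 7 0.5;0.2 -0.9 -0.6 0 0 7 0.5;0.2 -0.9 -0.6 0 0 7 0.5;0.2 -0.9 -0.6 0 0 7 0.5;0.2 -0.9 -0.6 0 0 7 0.5;0.2 -0.9 -0.6 0 0 7 0.5;0.2 -0.9 -0.6 0 0 7 0.5;0.2 -0.9 -0.6 0 0 7 0.5;0.2 -0.9 -0.6 0 0 7 0.5;0.2 -0.9 -0.6 0 0 7 0.5;0.2 -0.9 -0.6 0 0 7 0.5;0 0 0 0 0 0 0.5", "newtons": 25}}

```text
t: 4.12
eef_pos: [0.6235, -0.1969, 0.231]
tool_rot: [-0.012, -0.648, 0.761, 0.02]
contact_force: [0.5, -0.2, -1.3]
gripper_width: 0.5
```

```bash
cat >> h.py <<'E'
def tool():
    o=get_obs();R=quatR(o['tool_rot']); p=o['eef_pos']
    print('t',o['t'],'p',np.round(p,4),'yaw_y',round(np.degrees(np.arctan2(R[1,1],R[0,1])),2),'z',np.round(R[:,2],3),'tiltfix',np.round(np.degrees(np.cross(R[:,2],[0,0,-1])),2),'F',np.round(o['contact_force'],1),'T',np.round(o['torque'],2),'w',round(o['gripper_width'],3),'q7',round(o['q'][6],2))
    return o
E
python3 - <<'E'
from h import *
o=tool();save('wrist','w1.png');cp=campose('wrist',o)
print(proj((.629,-.242,.128),cp))
print(o['q'])
E
```

```text
t 4.1167 p [ 0.6235 -0.1969  0.231 ] yaw_y 170.83 z [-0.044  0.016 -0.999] tiltfix [-0.92 -2.52 -0.  ] F [ 0.5 -0.2 -1.3] T [-0.02  0.01  0.03] w 0.5 q7 2.95
[[299.52219513 134.03682986]]
[ 0.62644833  0.53686083 -0.60047201  1.53792006  0.30091688  1.20976426
  2.95336397]
```

View pics/w1.png

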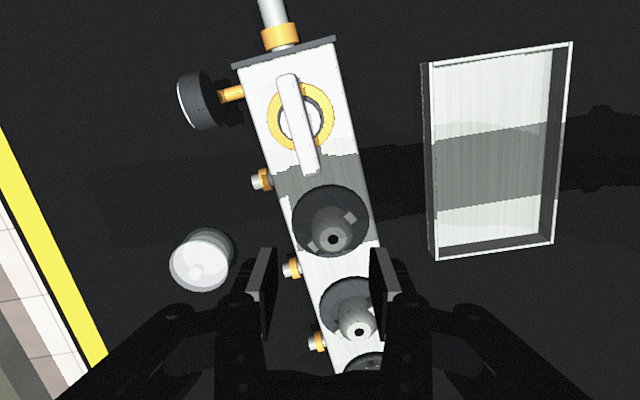

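>>> {"name": "send_rows", "arguments": {"motion": "0 0 0 0 0 -7 0.5;0 0 0 0 0 -7 0.5;0 0 0 0 0 -7 0.5;0 0 0 0 0 -7 0.5;0 0 0 0 0 -7 0.5;0 0 0 0 0 -7 0.5;0 0 0 0 0 -7 0.5;0 0 0 0 0 -7 0.5;0 0 0 0 0 -7 0.5;0 0 0 0 0 -7 0.5;0 0 0 0 0 -7 0.5;0 0 0 0 0 -7 0.5;0 -0.5 0 0 0 -7 0.5;0 -0.5 0 0 0 -7 0.5;0 -0.5 0 0 0 -7 0.5;0 -0.5 0 0 0 -7 0.5;0 -0.5 0 0 0 -7 0.5;0 -0.5 0 0 0 -7 0.5;0 -0.5 0 0 0 -7 0.5;0 -0.5 0 0 0 -7 0.5"}}

```text
t: 5.83
eef_pos: [0.6298, -0.2103, 0.2542]
tool_rot: [0.023, 0.52, 0.854, 0.009]
contact_force: [-0.6, 0.4, 0.0]
gripper_width: 0.502
```

Run:
```python
from h import *
o=tool()
print(o['q'])
```

```text
t 5.8333 p [ 0.6298 -0.2103  0.2542] yaw_y 27.29 z [ 0.048 -0.009 -0.999] tiltfix [0.5  2.73 0.  ] F [-0.6  0.4  0. ] T [0.01 0.06 0.  ] w 0.502 q7 0.68
[ 0.27319606  0.41603376 -0.05958342  1.59519666  0.02513402  1.08264159
  0.68370977]
```

>>> {"name": "send_rows", "arguments": {"motion": "0 -0.8 -1.5 0.2 1 -5.5 0.5;0 -0.8 -1.5 0.1 1 -5.5 0.5;0 -0.8 -1.5 0.1 0.7 -5.5 0.5;0 -0.8 -1.5 0 0 -5.5 0.5;0 0 0 0 0 0 0.5;0 0 0 0 0 0 0.5"}}

```text
t: 6.33
eef_pos: [0.6346, -0.2358, 0.2054]
tool_rot: [0.012, 0.684, 0.729, -0.003]
contact_force: [-0.8, 0.6, 0.8]
gripper_width: 0.5
```

Run:
```python
from h import *
o=tool();im=save('wrist','w2.png');cp=campose('wrist',o)
print(proj((.629,-.242,.128),cp))
cv2.imwrite('pics/w2a.png',cv2.resize(im[60:260,180:480],(800,533),interpolation=cv2.INTER_CUBIC)[:,:,::-1])
```

```text
t 6.3333 p [ 0.6346 -0.2358  0.2054] yaw_y 3.65 z [ 0.013 -0.022 -1.   ] tiltfix [1.24 0.77 0.  ] F [-0.8  0.6  0.8] T [ 0.07 -0.04  0.02] w 0.5 q7 0.32
[[312.3086282  209.28397219]]
```

View pics/w2.png

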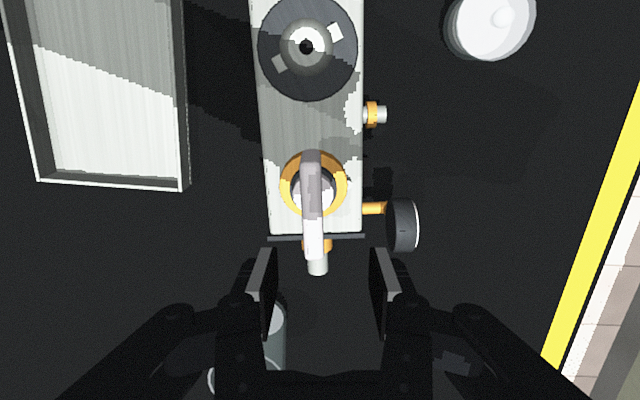

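Run:
```python
from h import *
o=tool();cp=campose('wrist',o)
print('valve',toz([(311,151),(313,259),(312,206)],.128,cp))
a,b=toz([(336,32),(279,64)],.078,cp);d=a-b;print('C',a,b,np.linalg.norm(d),np.degrees(np.arctan2(d[1],d[0])),(a+b)/2,toz((306,46),.092,cp))
```

```text
t 6.3833 p [ 0.6346 -0.2355  0.2055] yaw_y 3.68 z [ 0.014 -0.021 -1.   ] tiltfix [1.22 0.78 0.  ] F [ 0.4  1.5 -0.8] T [ 0.08  0.02 -0.02] w 0.497 q7 0.32
valve [[ 0.62592682 -0.20063098  0.128     ]
 [ 0.63160897 -0.28122983  0.128     ]
 [ 0.62864081 -0.2393099   0.128     ]]
C [ 0.63880344 -0.12451674  0.078     ] [ 0.59858153 -0.1485716   0.078     ] 0.04686616917465977 30.8816902102146 [ 0.61869249 -0.13654417  0.078     ] [[ 0.61834848 -0.13588246  0.092     ]]
```

>>> {"name": "send_rows", "arguments": {"motion": "-0.3 -0.3 -2 0.6 0.4 0.5 0.5;-0.2 -0.3 -2 0.6 0.4 0.5 0.5;-0.1 0 -2 0 0 0 0.5;0 0 -2 0 0 0 0.5;0 0 -1.5 0 0 0 0.5;0 0 0 0 0 0 0.5;0 0 0 0 0 0 0.5"}}

```text
t: 6.97
eef_pos: [0.6327, -0.2378, 0.1151]
tool_rot: [0.005, 0.672, 0.741, 0.004]
contact_force: [-0.6, 0.3, -0.1]
gripper_width: 0.501
```

Run:
```python
from h import *
o=tool()
```

```text
t 6.9667 p [ 0.6327 -0.2378  0.1151] yaw_y 5.6 z [ 0.013 -0.001 -1.   ] tiltfix [0.09 0.77 0.  ] F [-0.6  0.3 -0.1] T [0.03 0.03 0.03] w 0.501 q7 0.37
```

>>> {"name": "send_rows", "arguments": {"motion": "-0.3 -0.4 -1.2 0 0.4 0 0.5;-0.2 -0.2 -0.8 0 0.4 0 0.5;0 0 0 0 0 0 0.5;0 0 0 0 0 0 1;0 0 0 0 0 0 1;0 0 0 0 0 0 1;0 0 0 0 0 0 1;0 0 0 0 0 0 1"}}

```text
t: 7.63
eef_pos: [0.6283, -0.2451, 0.097]
tool_rot: [0.001, 0.672, 0.741, -0.0]
contact_force: [0.8, -1.0, -2.9]
gripper_width: 0.171
```

Run:
```python
from h import *
o=tool()
```

```text
t 7.6333 p [ 0.6283 -0.2451  0.097 ] yaw_y 5.63 z [ 0.002 -0.002 -1.   ] tiltfix [0.14 0.1  0.  ] F [ 0.8 -1.  -2.9] T [-0.06 -0.02 -0.01] w 0.171 q7 0.38
```

>>> {"name": "send_rows", "arguments": {"motion": "0 0 0 0 0 -5 1;0 0 0 0 0 -5 1;0 0 0 0 0 -5 1;0 0 0 0 0 -5 1;0 0 0 0 0 -5 1;0 0 0 0 0 -5 1;0 0 0 0 0 -5 1;0 0 0 0 0 -5 1;0 0 0 0 0 -5 1;0 0 0 0 0 -5 1;0 0 0 0 0 -5 1;0 0 0 0 0 -5 1"}}

```text
t: 8.63
eef_pos: [0.6289, -0.2457, 0.0969]
tool_rot: [0.003, 0.958, 0.286, -0.002]
contact_force: [-0.2, -0.4, -3.0]
gripper_width: 0.173
```

Run:
```python
from h import *
o=tool()
```

```text
t 8.6333 p [ 0.6289 -0.2457  0.0969] yaw_y -56.72 z [-0.001 -0.006 -1.   ] tiltfix [ 0.34 -0.08  0.  ] F [-0.2 -0.4 -3. ] T [-0.11  0.18 -0.13] w 0.173 q7 -0.54
```

>>> {"name": "send_rows", "arguments": {"motion": "0 0 0 0 0 -5 1;0 0 0 0 0 -5 1;0 0 0 0 0 -5 1;0 0 0 0 0 -5 1;0 0 0 0 0 -5 1;0 0 0 0 0 -3 1;0 0 0 0 0 0 1;0 0 0 0 0 0 0.4;0 0 0 0 0 0 0.4;0 0 0 0 0 0 0.4"}}

```text
t: 9.47
eef_pos: [0.6305, -0.2453, 0.0978]
tool_rot: [0.003, 0.999, 0.035, -0.001]
contact_force: [0.2, 1.0, 0.3]
gripper_width: 0.587
```

Run:
```python
from h import *
o=tool()
```

```text
t 9.4667 p [ 0.6305 -0.2453  0.0978] yaw_y -85.99 z [-0.002 -0.006 -1.   ] tiltfix [ 0.36 -0.09  0.  ] F [0.2 1.  0.3] T [-0.01  0.04  0.04] w 0.587 q7 -0.96
```

>>> {"name": "send_rows", "arguments": {"motion": "0 0 3 0 0 0 0.4;0 0 4 0 0 0 0.4;0 0.5 4 0 0 -1.5 0.4;-0.3 2.5 4 0 0 -1.5 0.4;-0.3 3 3 0 0 -1.5 0.4;-0.3 3.5 2 0 0 -1.5 0;-0.3 3.5 2 0 0 -1.5 0;-0.3 3.5 2 0 0 -1.5 0;-0.3 3.5 0 0 0 -1.5 0;-0.3 3.5 0 0 0 -2 0;-0.3 3.5 0 0 0 -2 0;-0.3 3.5 0 0 0 -2 0;-0.3 3 0 0 0 -2 0;-0.3 1.5 0 0 0 -2 0;0 0 0 0 0 -2 0;0 0 0 0 0 0 0;0 0 0 0 0 0 0"}}

```text
t: 10.88
eef_pos: [0.5909, 0.1188, 0.3514]
tool_rot: [-0.004, 0.987, -0.163, 0.006]
contact_force: [0.4, -0.1, 0.5]
gripper_width: 0.997
```

Run:
```python
from h import *
o=tool();im=save('wrist','w3.png');cp=campose('wrist',o)
print(proj((.596,.084,.204),cp))
```

```text
t 10.8833 p [0.5909 0.1188 0.3514] yaw_y -108.78 z [ 0.012  0.005 -1.   ] tiltfix [-0.29  0.72  0.  ] F [ 0.4 -0.1  0.5] T [-0.04 -0.01 -0.05] w 0.997 q7 -2.07
[[360.23474135 160.73321186]]
```

View pics/w3.png

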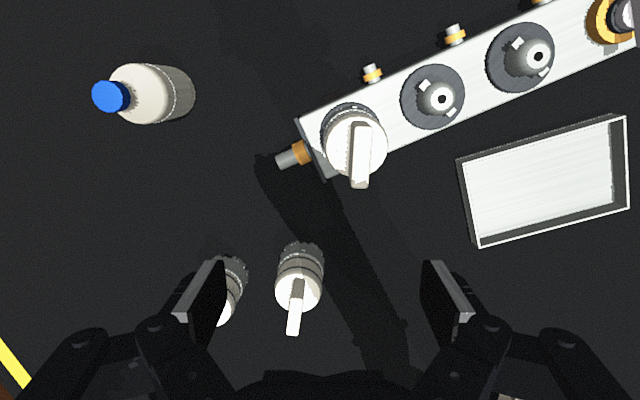

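Run:
```python
import cv2
im=cv2.imread('pics/w3.png')
cv2.imwrite('pics/w3a.png',cv2.resize(im[0:200,260:560],(800,533),interpolation=cv2.INTER_CUBIC))
```

```text
(no output)
```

View pics/w3a.png

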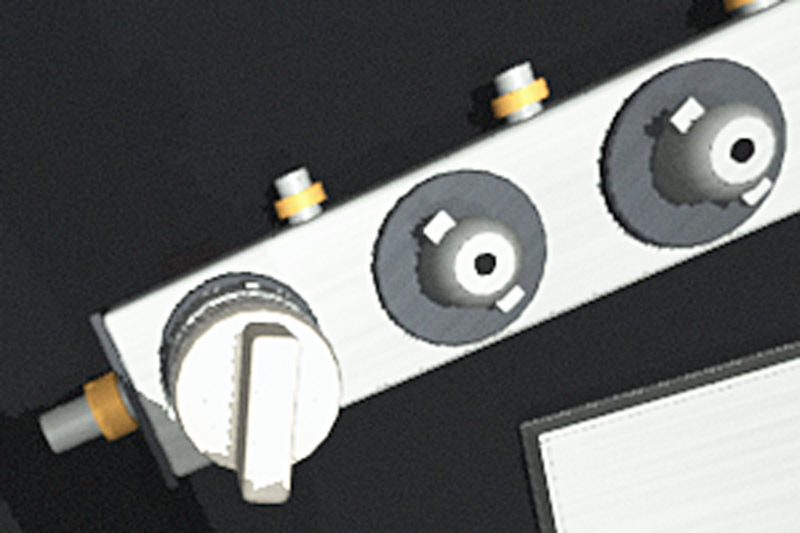

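Run:
```python
from h import *
o=get_obs(); cp=campose('wrist',o); s=800/300
A=lambda p,z:toz([260+p[0]/s,p[1]/s],z,cp)[0]
P=np.array([A(p,.204) for p in ((253,337),(298,338),(290,488),(244,488))]);print(P.mean(0));d=(P[0]+P[1]-P[2]-P[3])/2;print('wing',np.linalg.norm(d),np.degrees(np.arctan2(d[1],d[0])))
for n,h,l,m in (('B',(485,264),(439,226),(512,297)),('C',(742,150),(687,114),(758,192))):
    a=A(l,.078);b=A(m,.078);d=a-b;print(n,A(h,.092),(a+b)/2,np.linalg.norm(d),np.degrees(np.arctan2(d[1],d[0])))
```

```text
[0.60012451 0.08092995 0.204     ]
wing 0.049707174463043985 -19.981685327885184
B [ 0.60729084 -0.02818266  0.092     ] [ 0.60734349 -0.02871969  0.078     ] 0.046509451145486505 30.637699000751883
C [ 0.61770788 -0.13778348  0.092     ] [ 0.61717874 -0.13788592  0.078     ] 0.04740373492206794 30.467719714987364
```

>>> {"name": "send_rows", "arguments": {"motion": "0.2 -1 -2 -0.2 0.3 -0.5 0;0.2 -1 -3 -0.1 0.3 -0.5 0;0.2 -1 -3 0 0.1 -0.5 0;0 -0.6 -3 0 0 -0.2 0;0 0 -1.5 0 0 0 0;0 0 0 0 0 0 0;0 0 0 0 0 0 0", "newtons": 60}}

```text
t: 11.52
eef_pos: [0.5993, 0.0717, 0.2256]
tool_rot: [-0.001, 0.983, -0.181, 0.004]
contact_force: [-0.2, -0.9, -0.1]
gripper_width: 0.999
```

Run:
```python
from h import *
o=tool()
```

```text
t 11.5167 p [0.5993 0.0717 0.2256] yaw_y -110.84 z [ 0.008 -0.    -1.   ] tiltfix [0.02 0.47 0.  ] F [-0.2 -0.9 -0.1] T [ 0.01 -0.03  0.01] w 0.999 q7 -1.97
```

>>> {"name": "send_rows", "arguments": {"motion": "-0.1 0.5 -0.5 0 0.3 0 0;0 0.4 -1 0 0.2 0 0;0 0 -1.5 0 0 0 0;0 0 -1.5 0 0 0 0;0 0 -1 0 0 0 0;0 0 0 0 0 0 0;0 0 0 0 0 0 0"}}

```text
t: 12.1
eef_pos: [0.6031, 0.0841, 0.1737]
tool_rot: [-0.003, 0.984, -0.179, 0.005]
contact_force: [0.1, 0.1, -0.2]
gripper_width: 1.0
```

Run:
```python
from h import *
o=tool()
```

```text
t 12.1 p [0.6031 0.0841 0.1737] yaw_y -110.66 z [ 0.01   0.004 -1.   ] tiltfix [-0.25  0.57  0.  ] F [ 0.1  0.1 -0.2] T [ 0.02  0.01 -0.02] w 1.0 q7 -1.95
```

>>> {"name": "send_rows", "arguments": {"motion": "-0.4 -0.1 -0.6 -0.2 0.4 0 0;-0.3 0 -0.5 0 0.3 0 0;0 0 0 0 0 0 0;0 0 0 0 0 0 1;0 0 0 0 0 0 1;0 0 0 0 0 0 1;0 0 0 0 0 0 1;0 0 0 0 0 0 1;0 0 0 0 0 0 1;0 0 0 0 0 0 1"}}

```text
t: 12.93
eef_pos: [0.5973, 0.0836, 0.1649]
tool_rot: [-0.001, 0.984, -0.179, 0.0]
contact_force: [0.7, -0.3, -1.9]
gripper_width: 0.179
```

Run:
```python
from h import *
o=tool()
```

```text
t 12.9333 p [0.5973 0.0836 0.1649] yaw_y -110.65 z [ 0.001  0.002 -1.   ] tiltfix [-0.12  0.08  0.  ] F [ 0.7 -0.3 -1.9] T [ 0.1  -0.09 -0.02] w 0.179 q7 -1.95
```

Gripped (15 mm). Unlock: counter-clockwise about 60°.

>>> {"name": "send_rows", "arguments": {"motion": "0 0 0 0 0 4 1;0 0 0 0 0 4 1;0 0 0 0 0 4 1;0 0 0 0 0 4 1;0 0 0 0 0 4 1;0 0 0 0 0 4 1;0 0 0 0 0 4 1;0 0 0 0 0 4 1;0 0 0 0 0 4 1;0 0 0 0 0 4 1;0 0 0 0 0 4 1;0 0 0 0 0 4 1;0 0 0 0 0 4 1;0 0 0 0 0 0 1", "newtons": 80}}

```text
t: 14.1
eef_pos: [0.5975, 0.0842, 0.1649]
tool_rot: [-0.002, 0.957, 0.291, -0.0]
contact_force: [-0.6, -0.4, 0.5]
gripper_width: 0.178
```

Run:
```python
from h import *
o=tool()
```

```text
t 14.1 p [0.5975 0.0842 0.1649] yaw_y -56.18 z [-0.001  0.004 -1.   ] tiltfix [-0.21 -0.08 -0.  ] F [-0.6 -0.4  0.5] T [-0.04 -0.03  0.03] w 0.178 q7 -1.11
```

>>> {"name": "send_rows", "arguments": {"motion": "0 0 0 0 0 2 1;0 0 0 0 0 2 1;0 0 0 0 0 2 1;0 0 0 0 0 1 1;0 0 0 0 0 0 1"}}

```text
t: 14.52
eef_pos: [0.5976, 0.0838, 0.1649]
tool_rot: [-0.002, 0.938, 0.346, -0.0]
contact_force: [0.0, -0.2, 0.3]
gripper_width: 0.18
```

Run:
```python
from h import *
o=tool()
```

```text
t 14.5167 p [0.5976 0.0838 0.1649] yaw_y -49.5 z [-0.002  0.003 -1.   ] tiltfix [-0.2  -0.11 -0.  ] F [ 0.  -0.2  0.3] T [ 0.05 -0.03  0.  ] w 0.18 q7 -1.01
```

>>> {"name": "send_rows", "arguments": {"motion": "0 0 0 0 0 2 1;0 0 0 0 0 1 1;0 0 0 0 0 0 1"}}

```text
t: 14.77
eef_pos: [0.5978, 0.0835, 0.1649]
tool_rot: [-0.002, 0.93, 0.368, -0.0]
contact_force: [-0.8, 0.8, 0.0]
gripper_width: 0.176
```

Run:
```python
from h import *
o=tool()
```

```text
t 14.7667 p [0.5978 0.0835 0.1649] yaw_y -46.78 z [-0.002  0.003 -1.   ] tiltfix [-0.2  -0.11 -0.  ] F [-0.8  0.8  0. ] T [-0.    0.02 -0.34] w 0.176 q7 -0.96
```

>>> {"name": "send_rows", "arguments": {"motion": "0 0 0.5 0 0 -1 1;0 0 1 0 0 0 1;0 0 1 0 0 0 1;0 0 1 0 0 0 1;0 0 1 0 0 0 1"}}

```text
t: 15.18
eef_pos: [0.5949, 0.0825, 0.2102]
tool_rot: [-0.002, 0.934, 0.358, -0.004]
contact_force: [-0.2, -0.2, -3.7]
gripper_width: 0.177
```

Run:
```python
from h import *
o=tool()
```

```text
t 15.1833 p [0.5949 0.0825 0.2102] yaw_y -48.1 z [-0.009  0.001 -1.   ] tiltfix [-0.04 -0.52 -0.  ] F [-0.2 -0.2 -3.7] T [ 0.01 -0.04 -0.01] w 0.177 q7 -1.0
```

>>> {"name": "send_rows", "arguments": {"motion": "0 0 2 0 0.3 0 1;-1 0 1.5 0 0.2 0 1;-2 -2 0 0 0 0 1;-2 -3 0 0 0 0 1;-2 -3 0 0 0 0 1;-2 -3 0 0 0 0 1;-2 -3 0 0 0 0 1;-2 -3 0 0 0 0 1;-1.5 -3 0 0 0 0 1;-1 -2.5 0 0 0 0 1;0 0 0 0 0 0 1;0 0 0 0 0 0 1"}}

```text
t: 16.18
eef_pos: [0.4335, -0.1455, 0.2635]
tool_rot: [-0.004, 0.933, 0.36, 0.003]
contact_force: [-0.1, 1.2, -2.9]
gripper_width: 0.173
```

Run:
```python
from h import *
o=tool();save('wrist','w4.png');save('top','t4.png');cp=campose('wrist',o)
for d in regions_of('tray_floor','top'): print(d['conf'],d['point'])
```

```text
t 16.1833 p [ 0.4335 -0.1455  0.2635] yaw_y -47.81 z [ 0.002  0.01  -1.   ] tiltfix [-0.58  0.12  0.  ] F [-0.1  1.2 -2.9] T [ 0.05 -0.06 -0.01] w 0.173 q7 -0.6
0.58 [343.1, 242.6]
```

View pics/w4.png

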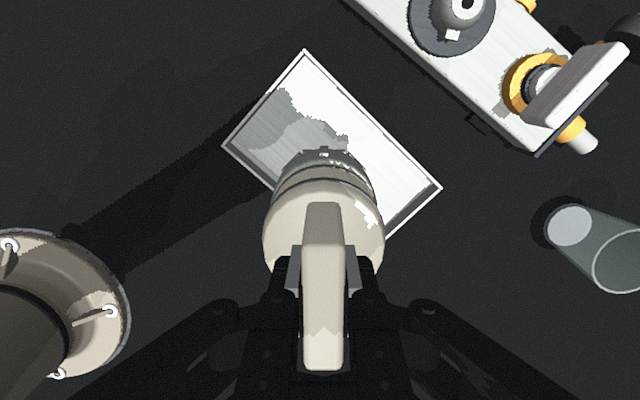

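View pics/t4.png

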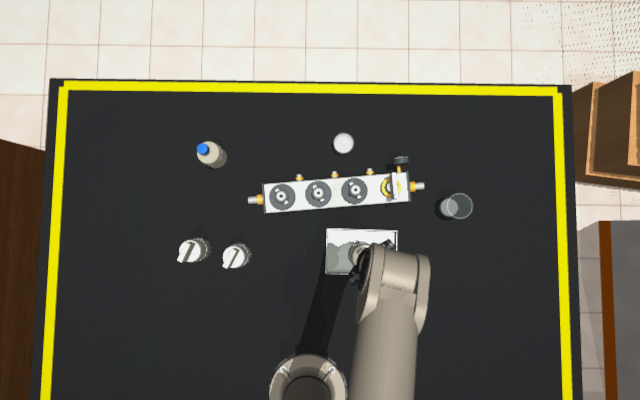

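>>> {"name": "send_rows", "arguments": {"motion": "0 -0.3 -2 -0.3 0 0 1;0 0 -2.5 -0.2 0 0 1;0 0 -2.5 0 0 0 1;0 0 -2.5 0 0 0 1;0 0 -2 0 0 0 1;0 0 -1 0 0 0 1;0 0 0 0 0 0 1;0 0 0 0 0 0 1"}}

```text
t: 17.0
eef_pos: [0.4426, -0.136, 0.1352]
tool_rot: [0.0, 0.929, 0.371, 0.004]
contact_force: [1.0, 0.1, -2.7]
gripper_width: 0.178
```

Run:
```python
from h import *
o=tool()
```

```text
t 17.0 p [ 0.4426 -0.136   0.1352] yaw_y -46.41 z [ 0.008  0.003 -1.   ] tiltfix [-0.18  0.47  0.  ] F [ 1.   0.1 -2.7] T [-0.06  0.   -0.01] w 0.178 q7 -0.51
```

>>> {"name": "send_rows", "arguments": {"motion": "0 -0.3 -0.8 -0.1 0.3 0 1;0 -0.2 -0.6 -0.1 0.2 0 1;0 0 -0.4 0 0 0 1;0 0 -0.2 0 0 0 1;0 0 0 0 0 0 1"}}

```text
t: 17.42
eef_pos: [0.4463, -0.14, 0.116]
tool_rot: [0.001, 0.928, 0.373, 0.002]
contact_force: [-0.2, 0.7, -3.7]
gripper_width: 0.177
```

Run:
```python
from h import *
o=tool()
```

```text
t 17.4167 p [ 0.4463 -0.14    0.116 ] yaw_y -46.18 z [ 0.004 -0.001 -1.   ] tiltfix [0.04 0.24 0.  ] F [-0.2  0.7 -3.7] T [-0.01 -0.    0.04] w 0.177 q7 -0.49
```

>>> {"name": "send_rows", "arguments": {"motion": "0 0 -0.3 0 0.2 0 1;0 0 -0.3 0 0 0 1;0 0 0 0 0 0 1;0 0 0 0 0 0 1"}}

```text
t: 17.75
eef_pos: [0.448, -0.1409, 0.1112]
tool_rot: [0.001, 0.928, 0.373, 0.002]
contact_force: [-0.3, 0.3, -3.6]
gripper_width: 0.174
```

Run:
```python
from h import *
o=tool()
```

```text
t 17.75 p [ 0.448  -0.1409  0.1112] yaw_y -46.25 z [ 0.004 -0.001 -1.   ] tiltfix [0.06 0.24 0.  ] F [-0.3  0.3 -3.6] T [-0.   -0.01  0.  ] w 0.174 q7 -0.48
```

>>> {"name": "send_rows", "arguments": {"motion": "0 0 -0.2 0 0 0 1;0 0 -0.2 0 0 0 1;0 0 0 0 0 0 1"}}

```text
t: 18.0
eef_pos: [0.4494, -0.1414, 0.1115]
tool_rot: [0.001, 0.928, 0.372, 0.003]
contact_force: [-0.3, 0.8, -3.9]
gripper_width: 0.174
```

Run:
```python
from h import *
o=tool()
```

```text
t 18.0 p [ 0.4494 -0.1414  0.1115] yaw_y -46.32 z [ 0.007  0.001 -1.   ] tiltfix [-0.06  0.38  0.  ] F [-0.3  0.8 -3.9] T [ 0.01 -0.02  0.02] w 0.174 q7 -0.48
```

>>> {"name": "send_rows", "arguments": {"motion": "-0.2 0 -0.5 0 0.2 0 1;-0.2 0 -0.4 0 0 0 1;-0.1 0 0 0 0 0 1"}}

```text
t: 18.25
eef_pos: [0.4506, -0.1417, 0.1119]
tool_rot: [0.001, 0.928, 0.372, 0.008]
contact_force: [0.9, -0.4, -4.2]
gripper_width: 0.179
```

Run:
```python
from h import *
o=tool();print(o['q'],o['joint_vel'])
```

```text
t 18.25 p [ 0.4506 -0.1417  0.1119] yaw_y -46.36 z [ 0.015  0.005 -1.   ] tiltfix [-0.27  0.86  0.  ] F [ 0.9 -0.4 -4.2] T [ 0.04 -0.04 -0.02] w 0.179 q7 -0.47
[-0.08462985  0.31484629  0.31005163  2.16270669 -0.16501967  0.67102074
 -0.46959881] [ 0.00291905 -0.06097955  0.00343824 -0.01045119  0.0068433   0.04099467
 -0.00080801]
```

>>> {"name": "send_rows", "arguments": {"motion": "0 0 0 0 0 0 0.7;0 0 0 0 0 0 0.5;0 0 0 0 0 0 0.3;0 0 0 0 0 0 0.3"}}

```text
t: 18.58
eef_pos: [0.4523, -0.1421, 0.1127]
tool_rot: [0.002, 0.928, 0.372, 0.01]
contact_force: [-0.2, -0.5, 1.0]
gripper_width: 0.698
```

Run:
```python
from h import *
o=tool();print(o['q'],o['joint_torque'])
save('wrist','w5.png');save('side','s5.png')
```

```text
t 18.5833 p [ 0.4523 -0.1421  0.1127] yaw_y -46.37 z [ 0.02   0.004 -1.   ] tiltfix [-0.23  1.12  0.  ] F [-0.2 -0.5  1. ] T [ 0.02 -0.02  0.05] w 0.698 q7 -0.47
[-0.08429534  0.31372144  0.30994095  2.16161801 -0.16538212  0.66854724
 -0.46942621] [ 3.22814542e-02 -3.89752507e+01  3.30409415e+00 -1.98174834e+01
 -1.71349553e-02 -6.68720528e-02  3.45880899e-04]
```

View pics/w5.png

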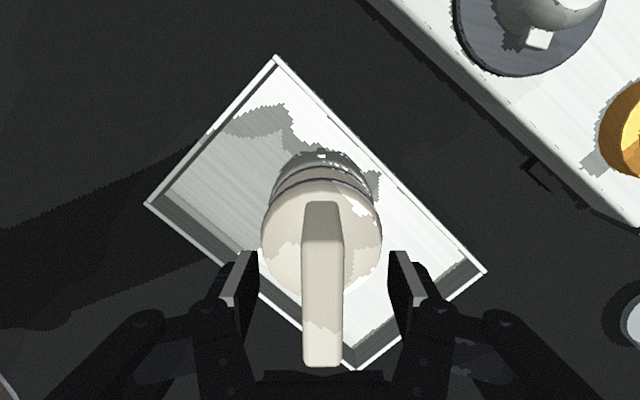

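View pics/s5.png

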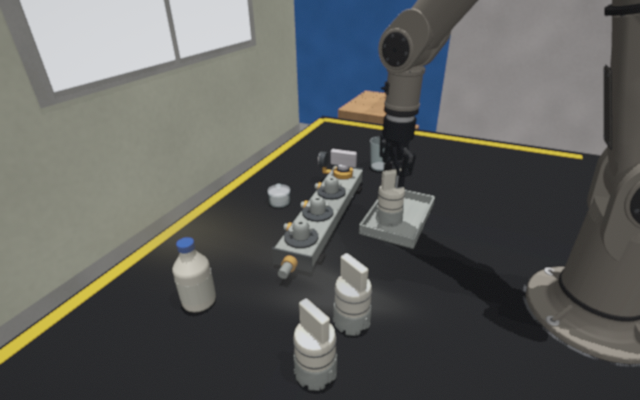

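>>> {"name": "send_rows", "arguments": {"motion": "0 0 2 0.2 -0 0 0.2;0 0 4 0 0 0 0;0 0 4 0 0 0 0;0 1 4 0 0 3 0;0 2 3 0 0 7 0;0 2.5 2 0 0 7 0;0 2.5 0 0 0 7 0;0 2.5 0 0 0 7 0;0 2.5 0 0 0 7 0;0 2.5 0 0 0 7 0;0 2.5 0 0 0 7 0;0 2.5 0 0 0 7 0;0 2.5 0 0 0 7 0;0 2.5 0 0 0 7 0;0 2.5 0 0 0 7 0;0 2.5 0 0 0 7 0;0 2.5 0 0 0 7 0;0 2.5 0 0 0 7 0;0 2.5 0 0 0 0 0;0 0 0 0 0 0 0"}}

```text
t: 20.35
eef_pos: [0.4433, 0.2547, 0.3066]
tool_rot: [-0.005, 0.281, 0.96, 0.005]
contact_force: [-0.2, -0.1, 0.7]
gripper_width: 1.002
```

Run:
```python
from h import *
o=tool();print(o['q'])
save('wrist','w6.png')
```

```text
t 20.35 p [0.4433 0.2547 0.3066] yaw_y 57.41 z [-0.006  0.012 -1.   ] tiltfix [-0.71 -0.36 -0.  ] F [-0.2 -0.1  0.7] T [ 0.04 -0.01 -0.03] w 1.002 q7 0.36
[-0.56501305  0.14160116 -0.07774376  1.84225751 -0.00309543  1.15578891
  0.36127433]
```

View pics/w6.png

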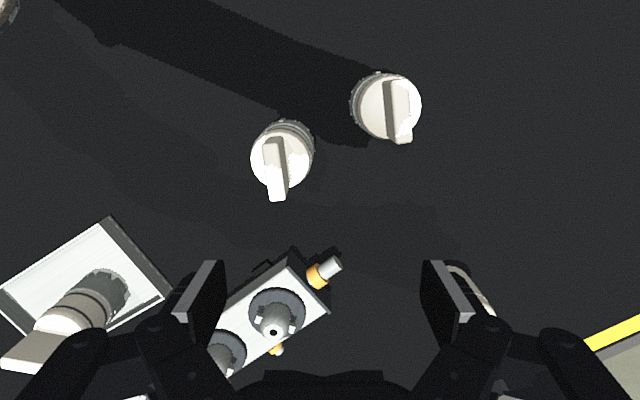

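Run:
```python
import cv2
im=cv2.imread('pics/w6.png')
cv2.imwrite('pics/w6a.png',cv2.resize(im[60:210,230:430],(800,600),interpolation=cv2.INTER_CUBIC))
```

```text
(no output)
```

View pics/w6a.png

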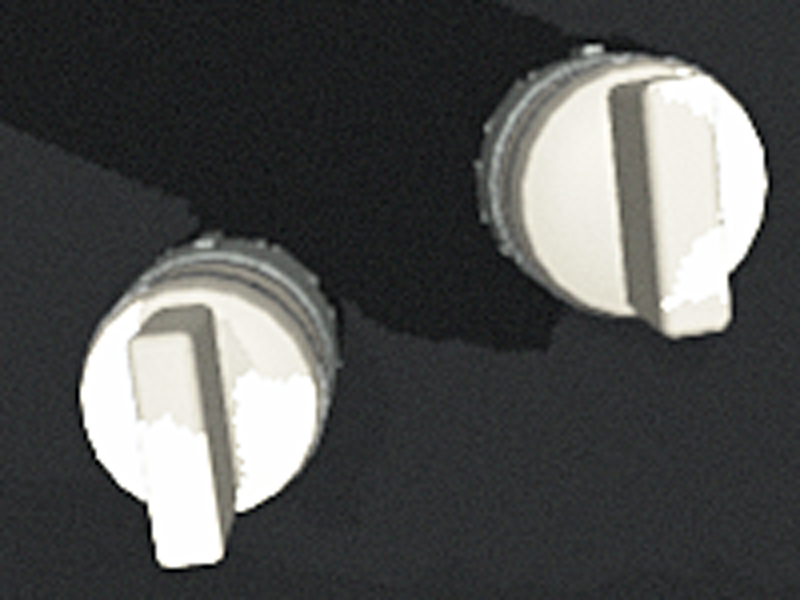

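Run:
```python
from h import *
o=tool(); cp=campose('wrist',o)
for n,c in (('near',((131,335),(187,333),(224,563),(158,567))),('far',((648,83),(712,78),(730,328),(665,336)))):
    P=toz([(230+a/4,60+b/4) for a,b in c],.146,cp); d=(P[0]+P[1]-P[2]-P[3])/2; print(n,P.mean(0),np.linalg.norm(d),np.linalg.norm(P[0]-P[1]),np.linalg.norm(P[2]-P[3]),np.degrees(np.arctan2(d[1],d[0])))
# shoulders check circle: near center 
print(toz([(230+201/4,60+397/4),(230+645/4,60+185/4)],.098,cp))
```

```text
t 20.4 p [0.4436 0.2522 0.3064] yaw_y 57.31 z [-0.007  0.011 -1.   ] tiltfix [-0.62 -0.38 -0.  ] F [ 0.  -0.7 -0.7] T [ 0.   -0.01  0.06] w 0.998 q7 0.36
near [0.4191589  0.21523046 0.146     ] 0.05511595869024191 0.012566907110795946 0.0156769839730289 152.40471728085407
far [0.43504958 0.34103395 0.146     ] 0.05411572682314877 0.01355691876929819 0.014578142030934434 155.48707686763225
[[0.41735922 0.21697917 0.098     ]
 [0.43314331 0.34184564 0.098     ]]
```

>>> {"name": "send_rows", "arguments": {"motion": "-0.2 2 -1 -0.3 -0.2 2 0;-0.2 2 -2 -0.3 -0.2 2 0;-0.2 2 -2.5 0 0 2 0;-0.2 2 -2.5 0 0 2 0;-0.1 1 -2.5 0 0 0.5 0;0 0 -1 0 0 0 0;0 0 0 0 0 0 0;0 0 0 0 0 0 0", "newtons": 80}}

```text
t: 21.07
eef_pos: [0.4373, 0.3371, 0.1866]
tool_rot: [0.002, 0.213, 0.977, -0.002]
contact_force: [0.3, 0.2, 0.4]
gripper_width: 1.0
```

Run:
```python
from h import *
o=tool()
im=save('wrist','w7.png')
```

```text
t 21.0667 p [0.4373 0.3371 0.1866] yaw_y 65.43 z [ 0.002 -0.004 -1.   ] tiltfix [0.23 0.13 0.  ] F [0.3 0.2 0.4] T [-0.05 -0.03  0.05] w 1.0 q7 0.32
```

View pics/w7.png

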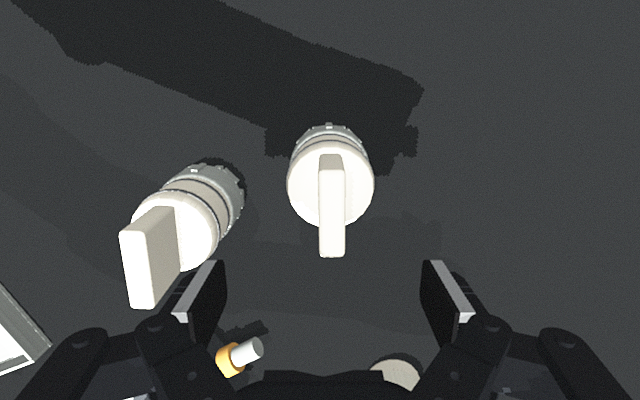

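Run:
```python
from h import *
o=tool(); cp=campose('wrist',o)
P=toz([(319,169),(343,169),(344,255),(320,256)],.146,cp); d=(P[0]+P[1]-P[2]-P[3])/2; print(P.mean(0),np.linalg.norm(d),np.degrees(np.arctan2(d[1],d[0])))
```

```text
t 21.1167 p [0.4376 0.3368 0.187 ] yaw_y 65.39 z [ 0.003 -0.004 -1.   ] tiltfix [0.22 0.16 0.  ] F [-0.  -0.8  0.1] T [-0.07  0.01  0.02] w 0.998 q7 0.32
[0.43349417 0.34407631 0.146     ] 0.054308613742216134 156.4682013520801
```

>>> {"name": "send_rows", "arguments": {"motion": "-0.3 0.4 -1.5 0.1 0.1 0.5 0;-0.2 0.3 -2 0.1 0 0.5 0;-0.1 0 -2 0 0 0 0;0 0 -1 0 0 0 0;0 0 -0.5 0 0 0 0;0 0 0 0 0 0 0"}}

```text
t: 21.62
eef_pos: [0.4399, 0.3411, 0.125]
tool_rot: [0.007, 0.21, 0.978, 0.005]
contact_force: [0.9, -0.1, -0.5]
gripper_width: 1.002
```

Run:
```python
from h import *
o=tool()
```

```text
t 21.6167 p [0.4399 0.3411 0.125 ] yaw_y 65.73 z [ 0.016  0.008 -1.   ] tiltfix [-0.45  0.9   0.  ] F [ 0.9 -0.1 -0.5] T [-0.03 -0.01 -0.01] w 1.002 q7 0.3
```

>>> {"name": "send_rows", "arguments": {"motion": "-0.5 0 -0.5 -0.3 0.5 0 0;-0.4 0.1 -0.8 -0.2 0.4 0 0;-0.2 0 -0.6 0 0 0 0;0 0 0 0 0 0 0;0 0 0 0 0 0 0"}}

```text
t: 22.03
eef_pos: [0.4302, 0.3429, 0.1081]
tool_rot: [0.001, 0.211, 0.977, 0.001]
contact_force: [0.0, -0.6, 0.8]
gripper_width: 1.002
```

Run:
```python
from h import *
o=tool()
```

```text
t 22.0333 p [0.4302 0.3429 0.1081] yaw_y 65.61 z [ 0.003  0.002 -1.   ] tiltfix [-0.1   0.17  0.  ] F [ 0.  -0.6  0.8] T [-0.03  0.   -0.03] w 1.002 q7 0.28
```

>>> {"name": "send_rows", "arguments": {"motion": "0.3 0 0 0 0 0 0;0 0 0 0 0 0 1;0 0 0 0 0 0 1;0 0 0 0 0 0 1;0 0 0 0 0 0 1;0 0 0 0 0 0 1;0 0 0 0 0 0 1;0 0 0 0 0 0 1"}}

```text
t: 22.7
eef_pos: [0.4344, 0.3437, 0.1091]
tool_rot: [0.002, 0.211, 0.977, 0.002]
contact_force: [0.1, 0.5, -1.9]
gripper_width: 0.176
```

Run:
```python
from h import *
o=tool()
im=save('wrist','w8.png')
```

```text
t 22.7 p [0.4344 0.3437 0.1091] yaw_y 65.62 z [ 0.005  0.003 -1.   ] tiltfix [-0.18  0.27  0.  ] F [ 0.1  0.5 -1.9] T [-0.02  0.03 -0.07] w 0.176 q7 0.29
```

View pics/w8.png

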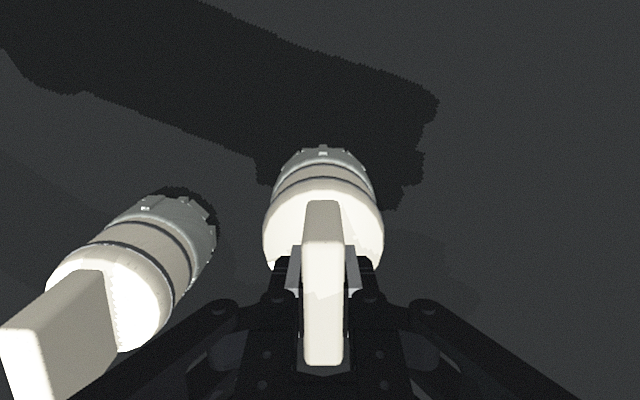

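Run:
```python
from h import *
o=tool(); cp=campose('wrist',o)
R=quatR(o['tool_rot'])
for px in ((323,366),(323,370)):
    P=toz(px,.146,cp)[0]; print((R.T@(P-o['eef_pos']))*1000)
```

```text
t 22.75 p [0.4344 0.3437 0.1091] yaw_y 65.62 z [ 0.005  0.003 -1.   ] tiltfix [-0.18  0.27  0.  ] F [ 0.5  0.3 -0.3] T [ 0.05 -0.05  0.01] w 0.173 q7 0.29
[-26.22942573   0.10990677 -36.78535825]
[-28.27459732   0.10992581 -36.77929604]
```

>>> {"name": "send_rows", "arguments": {"motion": "0 0 1 0 0 0 1;0 0 3 0 0 0 1;0 0 4 0 0 0 1;0 0 4 0 0 0 1;0.5 -1.5 4 0 0 3 1;1 -3 1 0 0 6 1;1 -3 0 0 0 6 1;1 -3 0 0 0 6 1;1 -3 0 0 0 6 1;1 -3 0 0 0 6 1;1 -3 0 0 0 6 1;1 -3 0 0 0 6 1;1 -3 0 0 0 6 1;1 -3 0 0 0 5 1;1 -3 0 0 0 0 1;1 -3 0 0 0 0 1;1 -3 0 0 0 0 1;1 -2.5 0 0 0 0 1;0 0 0 0 0 0 1;0 0 0 0 0 0 1"}}

```text
t: 24.42
eef_pos: [0.5544, -0.0805, 0.288]
tool_rot: [-0.004, -0.301, 0.954, -0.003]
contact_force: [-0.2, 1.1, -4.2]
gripper_width: 0.175
```

Run:
```python
from h import *
o=tool();print(o['q'])
```

```text
t 24.4167 p [ 0.5544 -0.0805  0.288 ] yaw_y 124.98 z [-0.006 -0.007 -1.   ] tiltfix [ 0.42 -0.37  0.  ] F [-0.2  1.1 -4.2] T [ 0.11 -0.01  0.04] w 0.175 q7 2.22
[-2.55126143e-03  2.40439100e-01  3.74047742e-02  1.76414399e+00
 -1.53266379e-03  1.14340705e+00  2.21579258e+00]
```

>>> {"name": "send_rows", "arguments": {"motion": "1.5 -1.3 -1 0.2 -0.2 -1 1;1.5 -1.3 -1 0.2 -0.2 -1 1;1.5 -1.3 -1 0 0 -1 1;1.3 -1.1 -1 0 0 -1 1;0.4 -0.4 -0.8 0 0 0 1;0 0 0 0 0 0 1;0 0 0 0 0 0 1"}}

```text
t: 25.0
eef_pos: [0.6147, -0.1294, 0.2382]
tool_rot: [-0.002, -0.269, 0.963, 0.003]
contact_force: [-0.0, -0.1, -4.1]
gripper_width: 0.181
```

Run:
```python
from h import *
o=tool();save('wrist','w9.png');save('side','s9.png')
```

```text
t 25.0 p [ 0.6147 -0.1294  0.2382] yaw_y 121.24 z [-0.005  0.005 -1.   ] tiltfix [-0.29 -0.29 -0.  ] F [-0.  -0.1 -4.1] T [0.02 0.04 0.01] w 0.181 q7 2.26
```

View pics/w9.png

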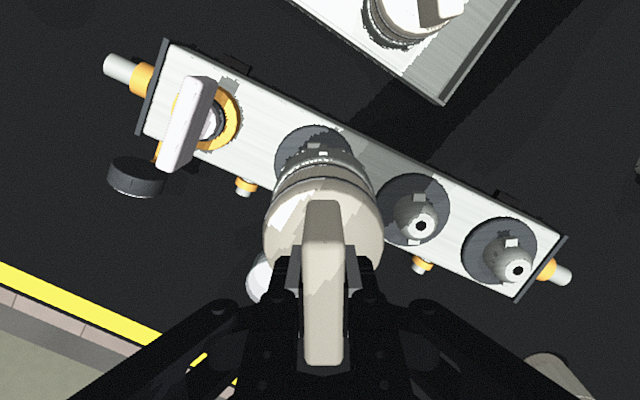

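Run:
```python
from h import *
import cv2
im=cv2.imread('pics/w9.png')
cv2.imwrite('pics/w9a.png',cv2.resize(im[140:310,360:580],(800,618),interpolation=cv2.INTER_CUBIC)[:600])
o=tool(); cp=campose('wrist',o)
print(toz([(421,225),(517,270)],.092,cp))
```

```text
t 25.1 p [ 0.6147 -0.1291  0.2386] yaw_y 121.27 z [-0.004  0.005 -1.   ] tiltfix [-0.3  -0.25 -0.  ] F [ 0.1  0.4 -3.2] T [-0.03 -0.   -0.02] w 0.18 q7 2.26
[[ 0.6073967  -0.02640752  0.092     ]
 [ 0.59753946  0.08255576  0.092     ]]
```

View pics/w9a.png

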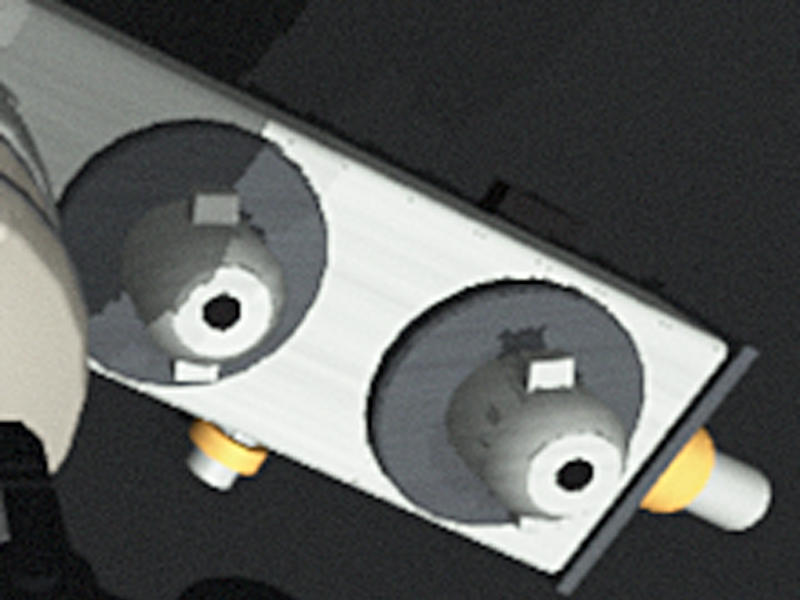

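Run:
```python
from h import *
o=tool(); cp=campose('wrist',o); s=800/220
a,b=toz([(360+215/s,140+209/s),(360+196/s,140+372/s)],.078,cp); d=b-a; print((a+b)/2,np.linalg.norm(d),np.degrees(np.arctan2(d[1],d[0])))
```

```text
t 25.1 p [ 0.6147 -0.1291  0.2386] yaw_y 121.27 z [-0.004  0.005 -1.   ] tiltfix [-0.3  -0.25 -0.  ] F [ 0.1  0.4 -3.2] T [-0.03 -0.   -0.02] w 0.18 q7 2.26
[ 0.60877528 -0.02600781  0.078     ] 0.04710090439096337 30.148659917703576
```

>>> {"name": "send_rows", "arguments": {"motion": "0.1 -0.4 -0.8 -0.2 -0.2 0 1;0 -0.3 -1 -0.1 -0.1 0 1;0 0 -1 0 0 0 1;0 0 -0.5 0 0 0 1;0 0 0 0 0 0 1;0 0 0 0 0 0 1"}}

```text
t: 25.6
eef_pos: [0.6145, -0.134, 0.2041]
tool_rot: [0.002, -0.271, 0.963, -0.0]
contact_force: [0.6, -0.4, -3.6]
gripper_width: 0.176
```

Run:
```python
from h import *
o=tool()
```

```text
t 25.6 p [ 0.6145 -0.134   0.2041] yaw_y 121.48 z [ 0.003  0.    -1.   ] tiltfix [-0.03  0.18  0.  ] F [ 0.6 -0.4 -3.6] T [ 0.01 -0.05  0.  ] w 0.176 q7 2.27
```

>>> {"name": "send_rows", "arguments": {"motion": "0.5 -0.15 0 0 0 -0.5 1;0 0 -0.6 0 0 0 1;0 0 0 0 0 0 1"}}

```text
t: 25.85
eef_pos: [0.6203, -0.1356, 0.198]
tool_rot: [0.002, -0.267, 0.964, -0.0]
contact_force: [-1.1, -0.3, -4.5]
gripper_width: 0.176
```

Run:
```python
from h import *
o=tool()
```

```text
t 25.85 p [ 0.6203 -0.1356  0.198 ] yaw_y 120.93 z [ 0.004  0.001 -1.   ] tiltfix [-0.03  0.21  0.  ] F [-1.1 -0.3 -4.5] T [0.02 0.13 0.05] w 0.176 q7 2.26
```

>>> {"name": "send_rows", "arguments": {"motion": "-0.3 0 -0.3 0 0.1 0 1;0 0 -0.3 0 0 0 1;0 0 -0.3 0 0 0 1;0 0 0 0 0 0 1"}}

```text
t: 26.18
eef_pos: [0.6175, -0.1356, 0.1883]
tool_rot: [0.001, -0.267, 0.964, -0.0]
contact_force: [0.3, -0.1, -3.8]
gripper_width: 0.177
```

Run:
```python
from h import *
o=tool()
```

```text
t 26.1833 p [ 0.6175 -0.1356  0.1883] yaw_y 120.93 z [ 0.002  0.    -1.   ] tiltfix [-0.02  0.14  0.  ] F [ 0.3 -0.1 -3.8] T [0.   0.1  0.01] w 0.177 q7 2.26
```

No side force; over the spigot. Continue down.

>>> {"name": "send_rows", "arguments": {"motion": "0 0 -0.4 0 0 0 1;0 0 -0.4 0 0 0 1;0 0 -0.4 0 0 0 1;0 0 -0.3 0 0 0 1;0 0 0 0 0 0 1"}}

```text
t: 26.6
eef_pos: [0.6174, -0.1356, 0.1717]
tool_rot: [0.001, -0.267, 0.964, -0.0]
contact_force: [-0.7, -0.9, -3.1]
gripper_width: 0.174
```

Run:
```python
from h import *
o=tool()
```

```text
t 26.6 p [ 0.6174 -0.1356  0.1717] yaw_y 120.93 z [ 0.003  0.    -1.   ] tiltfix [-0.03  0.15  0.  ] F [-0.7 -0.9 -3.1] T [ 0.01  0.04 -0.06] w 0.174 q7 2.26
```

>>> {"name": "send_rows", "arguments": {"motion": "0 0 -0.3 0 0 0 1;0 0 -0.3 0 0 0 1;0 0 0 0 0 0 1"}}

```text
t: 26.85
eef_pos: [0.6184, -0.1358, 0.1675]
tool_rot: [0.002, -0.267, 0.964, -0.0]
contact_force: [0.1, -0.0, -4.2]
gripper_width: 0.174
```

Run:
```python
from h import *
o=tool()
```

```text
t 26.85 p [ 0.6184 -0.1358  0.1675] yaw_y 120.92 z [ 0.005  0.    -1.   ] tiltfix [-0.02  0.28  0.  ] F [ 0.1 -0.  -4.2] T [-0.04 -0.01 -0.03] w 0.174 q7 2.26
```

>>> {"name": "send_rows", "arguments": {"motion": "-0.1 0 -0.4 0 0.2 0 1;0 0 -0.3 0 0 0 1;0 0 0 0 0 0 1"}}

```text
t: 27.1
eef_pos: [0.6198, -0.136, 0.1681]
tool_rot: [0.004, -0.266, 0.964, -0.001]
contact_force: [-0.6, 0.1, -4.3]
gripper_width: 0.18
```

Run:
```python
from h import *
o=tool()
```

```text
t 27.1 p [ 0.6198 -0.136   0.1681] yaw_y 120.89 z [ 0.008  0.001 -1.   ] tiltfix [-0.03  0.43  0.  ] F [-0.6  0.1 -4.3] T [ 0.04  0.21 -0.04] w 0.18 q7 2.26
```

>>> {"name": "send_rows", "arguments": {"motion": "-0.2 0 0 0 0.3 -3 1;0 0 0 0 0 -4 1;0 0 0 0 0 -4 1;0 0 0 0 0 -4 1;0 0 0 0 0 -4 1;0 0 0 0 0 -4 1;0 0 0 0 0 -4 1;0 0 0 0 0 -4 1;0 0 0 0 0 -4 1;0 0 0 0 0 -4 1;0 0 0 0 0 -4 1;0 0 0 0 0 -4 1;0 0 0 0 0 -4 1;0 0 0 0 0 0 1"}}

```text
t: 28.27
eef_pos: [0.619, -0.1349, 0.1671]
tool_rot: [0.002, 0.195, 0.981, -0.001]
contact_force: [-0.7, -0.5, -1.3]
gripper_width: 0.175
```

Run:
```python
from h import *
o=tool()
```

```text
t 28.2667 p [ 0.619  -0.1349  0.1671] yaw_y 67.47 z [ 0.004 -0.002 -1.   ] tiltfix [0.13 0.24 0.  ] F [-0.7 -0.5 -1.3] T [0.11 0.16 0.02] w 0.175 q7 1.43
```

Turned 53.5°. Continue gently to the stop.

>>> {"name": "send_rows", "arguments": {"motion": "0 0 0 0 0 -2 1;0 0 0 0 0 -2 1;0 0 0 0 0 -2 1;0 0 0 0 0 -2 1;0 0 0 0 0 0 1"}}

```text
t: 28.68
eef_pos: [0.6198, -0.1353, 0.1672]
tool_rot: [0.003, 0.26, 0.966, -0.002]
contact_force: [-1.1, 0.4, -0.8]
gripper_width: 0.178
```

Run:
```python
from h import *
o=tool()
```

```text
t 28.6833 p [ 0.6198 -0.1353  0.1672] yaw_y 59.9 z [ 0.005 -0.005 -1.   ] tiltfix [0.28 0.31 0.  ] F [-1.1  0.4 -0.8] T [0.17 0.32 0.43] w 0.178 q7 1.31
```

>>> {"name": "send_rows", "arguments": {"motion": "0 0 0 0 0 -3 1;0 0 0 0 0 -3 1;0 0 0 0 0 0 1"}}

```text
t: 28.93
eef_pos: [0.62, -0.1353, 0.1673]
tool_rot: [0.003, 0.3, 0.954, -0.004]
contact_force: [-1.0, -2.4, -1.1]
gripper_width: 0.182
```

Run:
```python
from h import *
o=tool()
```

```text
t 28.9333 p [ 0.62   -0.1353  0.1673] yaw_y 55.14 z [ 0.004 -0.01  -1.   ] tiltfix [0.58 0.22 0.  ] F [-1.  -2.4 -1.1] T [-0.24  0.33  2.79] w 0.182 q7 1.24
```

>>> {"name": "send_rows", "arguments": {"motion": "0 0 0 0 0 0 0.7;0 0 0 0 0 0 0.4;0 0 0 0 0 0 0.4;0 0 2 0 0 0 0.4;0 0 4 0 0 0 0.2;0 0 4 0 0 0 0;0 0 3 0 0 0 0;0 0 0 0 0 0 0;0 0 0 0 0 0 0"}}

```text
t: 29.68
eef_pos: [0.6195, -0.135, 0.303]
tool_rot: [0.004, 0.301, 0.954, -0.001]
contact_force: [-0.5, 0.4, -1.0]
gripper_width: 1.003
```

Run:
```python
from h import *
o=tool();save('wrist','w10.png');save('top','t10.png')
cp=campose('top')
for d in regions_of('new_1_center','top'): print(round(d['conf'],2),d['point'],toz(d['point'],.1,cp))
im=cv2.imread('pics/t10.png')
cv2.imwrite('pics/t10a.png',cv2.resize(im[120:300,160:480],(800,450),interpolation=cv2.INTER_CUBIC))
```

```text
t 29.6833 p [ 0.6195 -0.135   0.303 ] yaw_y 54.99 z [ 0.007 -0.004 -1.   ] tiltfix [0.24 0.37 0.  ] F [-0.5  0.4 -1. ] T [0.03 0.04 0.01] w 1.003 q7 1.2
0.9 [236.9, 256.3] [[0.41816655 0.20419287 0.1       ]]
```

View pics/w10.png

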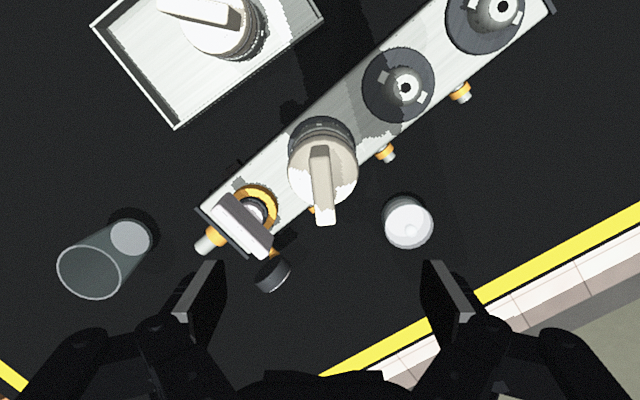

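View pics/t10a.png

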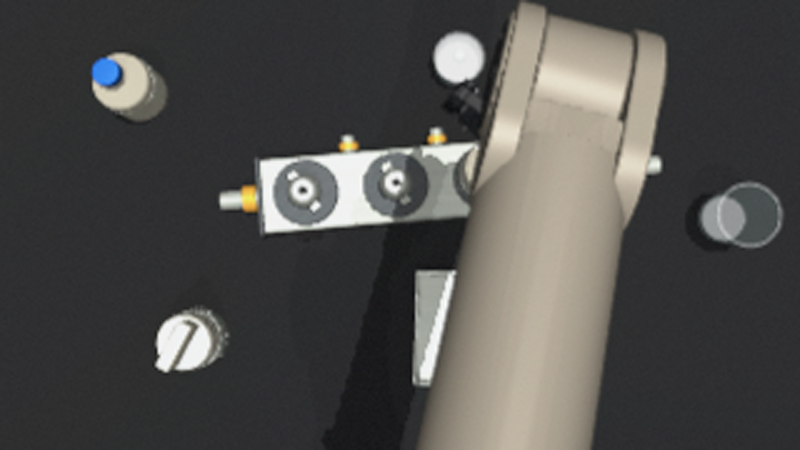

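>>> {"name": "send_rows", "arguments": {"motion": "-1 2 0 0.2 0.3 0 0;-1.6 3 0 0 0 1 0;-1.8 3 0 0 0 1 0;-1.8 3 0 0 0 1 0;-1.8 3 0 0 0 1 0;-1.8 3 0 0 0 1 0;-1.8 3 0 0 0 1 0;-1.8 3 0 0 0 1 0;-1.8 3 -1 0 0 0 0;-1.8 3 -2 0 0 0 0;-1.5 3 -2 0 0 0 0;-1 2 -2 0 0 0 0;-0.5 1 -2 0 0 0 0;0 0 0 0 0 0 0;0 0 0 0 0 0 0"}}

```text
t: 31.08
eef_pos: [0.3933, 0.2234, 0.1878]
tool_rot: [-0.014, 0.24, 0.971, -0.011]
contact_force: [0.1, -0.4, 0.6]
gripper_width: 0.997
```

Run:
```python
from h import *
read_camera('wrist');o=tool();save('wrist','w11.png')
```

```text
t 31.1333 p [0.3932 0.2231 0.1878] yaw_y 62.2 z [-0.033 -0.015 -0.999] tiltfix [ 0.86 -1.91  0.  ] F [ 0.1 -0.7 -0.3] T [-0.01  0.05  0.01] w 1.001 q7 0.46
```

View pics/w11.png

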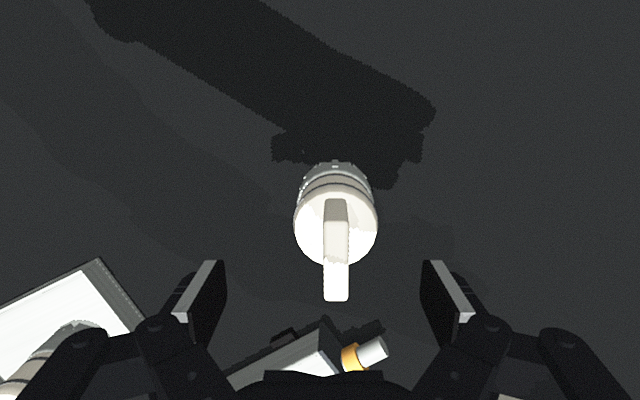

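Run:
```python
from h import *
o=tool(); cp=campose('wrist',o)
P=toz([(323,221),(348,221),(349,300),(324,300)],.146,cp); d=(P[0]+P[1]-P[2]-P[3])/2; print(P.mean(0),np.linalg.norm(d),np.linalg.norm(P[0]-P[1]),np.degrees(np.arctan2(d[1],d[0])))
```

```text
t 31.1833 p [0.3943 0.2229 0.1888] yaw_y 62.1 z [-0.031 -0.014 -0.999] tiltfix [ 0.79 -1.8   0.  ] F [-0.3 -1.5  0.3] T [-0.01 -0.07 -0.03] w 0.998 q7 0.46
[0.41910467 0.21761804 0.146     ] 0.05440969226001783 0.014779251854192847 153.40961208320599
```

>>> {"name": "send_rows", "arguments": {"motion": "0.6 -0.2 -0.5 0.3 -0.7 0.4 0;0.6 -0.2 -1 0.3 -0.7 0.4 0;0.4 0 -1.5 0.2 -0.4 0 0;0.2 0 -1.5 0 0 0 0;0 0 -0.8 0 0 0 0;0 0 0 0 0 0 0;0 0 0 0 0 0 0"}}

```text
t: 31.77
eef_pos: [0.4237, 0.2125, 0.1395]
tool_rot: [0.008, 0.241, 0.971, 0.005]
contact_force: [-0.5, -0.3, -0.1]
gripper_width: 0.999
```

Run:
```python
from h import *
o=tool()
```

```text
t 31.7667 p [0.4237 0.2125 0.1395] yaw_y 62.17 z [ 0.017  0.007 -1.   ] tiltfix [-0.38  0.99  0.  ] F [-0.5 -0.3 -0.1] T [-0.01  0.04 -0.04] w 0.999 q7 0.51
```

>>> {"name": "send_rows", "arguments": {"motion": "-0.4 0.2 -0.8 -0.2 0.5 0.5 0;-0.4 0.2 -1 -0.2 0.4 0.4 0;-0.2 0 -1 0 0.2 0 0;0 0 -0.5 0 0 0 0;0 0 0 0 0 0 0;0 0 0 0 0 0 0"}}

```text
t: 32.27
eef_pos: [0.4138, 0.2173, 0.1051]
tool_rot: [-0.001, 0.232, 0.973, 0.0]
contact_force: [-0.2, 0.2, 0.3]
gripper_width: 1.005
```

Run:
```python
from h import *
o=tool()
```

```text
t 32.2667 p [0.4138 0.2173 0.1051] yaw_y 63.16 z [-0.001  0.001 -1.   ] tiltfix [-0.07 -0.06 -0.  ] F [-0.2  0.2  0.3] T [-0.04  0.04 -0.01] w 1.005 q7 0.52
```

>>> {"name": "send_rows", "arguments": {"motion": "0.45 0 0.2 0 0 0 0;0 0 0 0 0 0 0;0 0 0 0 0 0 1;0 0 0 0 0 0 1;0 0 0 0 0 0 1;0 0 0 0 0 0 1;0 0 0 0 0 0 1;0 0 0 0 0 0 1;0 0 0 0 0 0 1"}}

```text
t: 33.02
eef_pos: [0.4196, 0.2176, 0.1084]
tool_rot: [0.0, 0.232, 0.973, 0.001]
contact_force: [0.8, 0.5, -1.0]
gripper_width: 0.174
```

Run:
```python
from h import *
o=tool();save('wrist','w12.png')
```

```text
t 33.0167 p [0.4196 0.2176 0.1084] yaw_y 63.15 z [ 0.001  0.002 -1.   ] tiltfix [-0.13  0.04  0.  ] F [ 0.8  0.5 -1. ] T [ 0.08 -0.09  0.03] w 0.174 q7 0.53
```

View pics/w12.png

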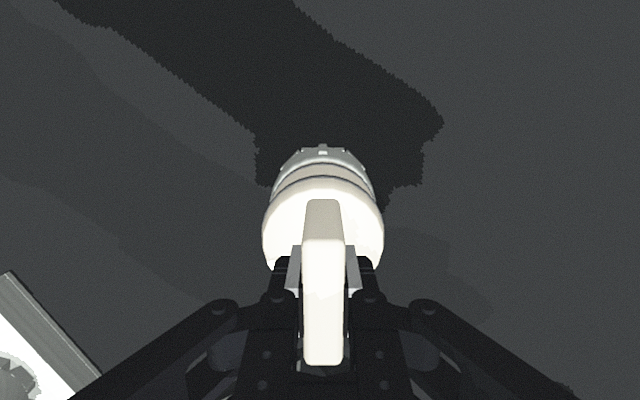

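>>> {"name": "send_rows", "arguments": {"motion": "0 0 1 0 0 0 1;0 0 3 0 0 0 1;0 0 4 0 0 0 1;0 0 4 0 0 0 1;0.5 -1 3 0 0 3 1;1.5 -2 0 0 0 6 1;1.7 -2.2 0 0 0 6 1;1.7 -2.2 0 0 0 6 1;1.7 -2.2 0 0 0 6 1;1.7 -2.2 0 0 0 6 1;1.7 -2.2 0 0 0 6 1;1.7 -2.2 0 0 0 6 1;1.7 -2.2 0 0 0 6 1;1.7 -2.2 0 0 0 5 1;1.7 -2.2 0 0 0 0 1;1.5 -2 0 0 0 0 1;1 -1.5 0 0 0 0 1;0 0 0 0 0 0 1;0 0 0 0 0 0 1"}}

```text
t: 34.65
eef_pos: [0.6114, -0.063, 0.2707]
tool_rot: [-0.005, -0.279, 0.96, -0.003]
contact_force: [-0.3, 0.9, -3.9]
gripper_width: 0.177
```

Run:
```python
from h import *
o=tool()
```

```text
t 34.65 p [ 0.6114 -0.063   0.2707] yaw_y 122.46 z [-0.007 -0.008 -1.   ] tiltfix [ 0.49 -0.41  0.  ] F [-0.3  0.9 -3.9] T [0.15 0.04 0.01] w 0.177 q7 2.2
```

>>> {"name": "send_rows", "arguments": {"motion": "0 1.2 0 0.2 -0.2 -0.7 1;0 1.2 -0.5 0.2 -0.2 -0.7 1;0 0.8 -1.5 0 0 -0.5 1;0 0.3 -1.5 0 0 0 1;0 0 -1 0 0 0 1;0 0 0 0 0 0 1;0 0 0 0 0 0 1"}}

```text
t: 35.23
eef_pos: [0.6067, -0.0223, 0.2252]
tool_rot: [-0.002, -0.264, 0.964, 0.001]
contact_force: [-0.4, -0.4, -2.2]
gripper_width: 0.178
```

Run:
```python
from h import *
o=tool()
```

```text
t 35.2333 p [ 0.6067 -0.0223  0.2252] yaw_y 120.66 z [-0.005  0.001 -1.   ] tiltfix [-0.08 -0.28 -0.  ] F [-0.4 -0.4 -2.2] T [ 0.03 -0.05 -0.01] w 0.178 q7 2.12
```

>>> {"name": "send_rows", "arguments": {"motion": "0.1 -0.3 -0.5 0 -0.3 0 1;0 -0.1 -0.8 0 0 0 1;0 0 -0.8 0 0 0 1;0 0 -0.3 0 0 0 1;0 0 0 0 0 0 1;0 0 0 0 0 0 1"}}

```text
t: 35.73
eef_pos: [0.6082, -0.0282, 0.2009]
tool_rot: [0.002, -0.264, 0.965, 0.0]
contact_force: [-0.7, -0.3, -3.2]
gripper_width: 0.178
```

Run:
```python
from h import *
o=tool()
```

```text
t 35.7333 p [ 0.6082 -0.0282  0.2009] yaw_y 120.56 z [ 0.003  0.001 -1.   ] tiltfix [-0.06  0.18  0.  ] F [-0.7 -0.3 -3.2] T [ 0.01 -0.05 -0.03] w 0.178 q7 2.13
```

>>> {"name": "send_rows", "arguments": {"motion": "0 0.2 0 0 0.2 0 1;0 0 -0.4 0 0 0 1;0 0 -0.4 0 0 0 1;0 0 -0.3 0 0 0 1;0 0 0 0 0 0 1"}}

```text
t: 36.15
eef_pos: [0.609, -0.026, 0.1896]
tool_rot: [0.001, -0.264, 0.965, 0.0]
contact_force: [0.1, -0.1, -4.3]
gripper_width: 0.175
```

Run:
```python
from h import *
o=tool()
```

```text
t 36.15 p [ 0.609  -0.026   0.1896] yaw_y 120.56 z [ 0.001  0.001 -1.   ] tiltfix [-0.07  0.05  0.  ] F [ 0.1 -0.1 -4.3] T [ 0.03  0.08 -0.01] w 0.175 q7 2.13
```

>>> {"name": "send_rows", "arguments": {"motion": "-0.1 0 -0.4 0 0 0 1;0 0 -0.4 0 0 0 1;0 0 -0.4 0 0 0 1;0 0 -0.4 0 0 0 1;0 0 -0.4 0 0 0 1;0 0 -0.2 0 0 0 1;0 0 0 0 0 0 1"}}

```text
t: 36.73
eef_pos: [0.6085, -0.0261, 0.1665]
tool_rot: [0.001, -0.263, 0.965, 0.0]
contact_force: [-1.5, 0.9, -1.3]
gripper_width: 0.181
```

Run:
```python
from h import *
o=tool()
```

```text
t 36.7333 p [ 0.6085 -0.0261  0.1665] yaw_y 120.54 z [ 0.002  0.001 -1.   ] tiltfix [-0.08  0.13  0.  ] F [-1.5  0.9 -1.3] T [ 0.18  0.47 -0.02] w 0.181 q7 2.14
```

Seated (0.058 + 0.1085 = 0.1665). Lock it.

>>> {"name": "send_rows", "arguments": {"motion": "0 0 0 0 0.1 -3 1;0 0 0 0 0 -4 1;0 0 0 0 0 -4 1;0 0 0 0 0 -4 1;0 0 0 0 0 -4 1;0 0 0 0 0 -4 1;0 0 0 0 0 -4 1;0 0 0 0 0 -4 1;0 0 0 0 0 -4 1;0 0 0 0 0 -4 1;0 0 0 0 0 -4 1;0 0 0 0 0 -4 1;0 0 0 0 0 -4 1;0 0 0 0 0 -3 1;0 0 0 0 0 0 1"}}

```text
t: 37.98
eef_pos: [0.6087, -0.0252, 0.1666]
tool_rot: [0.001, 0.225, 0.974, 0.001]
contact_force: [0.1, -0.5, -1.9]
gripper_width: 0.176
```

Run:
```python
from h import *
o=tool()
```

```text
t 37.9833 p [ 0.6087 -0.0252  0.1666] yaw_y 63.94 z [ 0.003  0.002 -1.   ] tiltfix [-0.13  0.18  0.  ] F [ 0.1 -0.5 -1.9] T [-0.06 -0.   -0.01] w 0.176 q7 1.26
```

>>> {"name": "send_rows", "arguments": {"motion": "0 0 0 0 0 -2 1;0 0 0 0 0 -2 1;0 0 0 0 0 -2 1;0 0 0 0 0 -2 1;0 0 0 0 0 0 1"}}

```text
t: 38.4
eef_pos: [0.6098, -0.0263, 0.1667]
tool_rot: [0.003, 0.286, 0.958, -0.001]
contact_force: [-1.2, -1.9, -1.1]
gripper_width: 0.178
```

Run:
```python
from h import *
o=tool()
```

```text
t 38.4 p [ 0.6098 -0.0263  0.1667] yaw_y 56.79 z [ 0.005 -0.004 -1.   ] tiltfix [0.21 0.31 0.  ] F [-1.2 -1.9 -1.1] T [-0.28  0.23  1.87] w 0.178 q7 1.15
```

>>> {"name": "send_rows", "arguments": {"motion": "0 0 0 0 0 -3 1;0 0 0 0 0 -1 1;0 0 0 0 0 0 0.7;0 0 0 0 0 0 0.4;0 0 0 0 0 0 0.4;0 0 2 0 0 0 0.4;0 0 4 0 0 0 0.4;0 0 4 0 0 0 0.4;0 0 3 0 0 0 0.4;0 0 0 0 0 0 0.4;0 0 0 0 0 0 0.4"}}

```text
t: 39.32
eef_pos: [0.6099, -0.0261, 0.3036]
tool_rot: [0.004, 0.317, 0.949, 0.001]
contact_force: [-1.1, 0.3, -1.7]
gripper_width: 0.602
```

Run:
```python
from h import *
read_camera('wrist');o=tool();save('wrist','w13.png');save('side','s13.png')
im=cv2.imread('pics/w13.png')
cv2.imwrite('pics/w13a.png',cv2.resize(im[90:260,190:390],(700,595),interpolation=cv2.INTER_CUBIC))
```

```text
t 39.3667 p [ 0.6103 -0.0264  0.3039] yaw_y 53.07 z [ 0.009 -0.    -1.   ] tiltfix [0.02 0.54 0.  ] F [ 1.1  0.3 -0.2] T [-0.04 -0.05  0.04] w 0.599 q7 1.03
```

View pics/w13a.png

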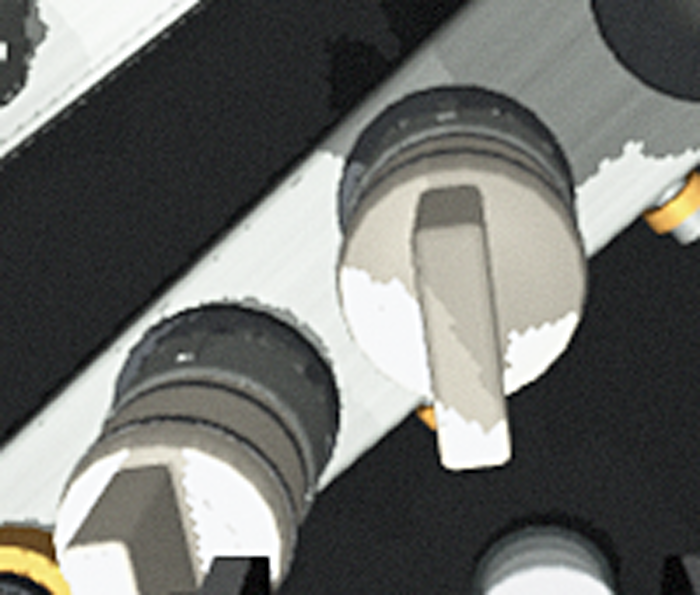

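View pics/s13.png

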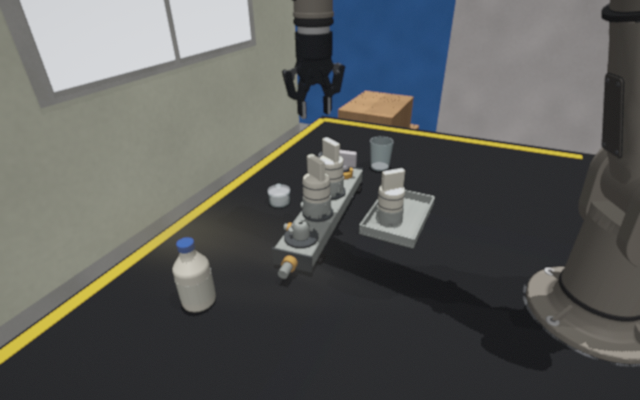

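Run:
```python
from h import *
o=tool(); cp=campose('wrist',o)
P=toz([(190+a/3.5,90+b/3.5) for a,b in ((415,228),(490,222),(511,463),(441,469))],.204,cp); d=(P[0]+P[1]-P[2]-P[3])/2; print(P.mean(0),np.linalg.norm(d),np.degrees(np.arctan2(d[1],d[0])))
```

```text
t 39.4667 p [ 0.6089 -0.0262  0.3014] yaw_y 53.1 z [ 0.005 -0.001 -1.   ] tiltfix [0.06 0.27 0.  ] F [-1.5 -0.1 -0.2] T [0.02 0.   0.02] w 0.601 q7 1.03
[ 0.60678494 -0.02438205  0.204     ] 0.05407579606960991 148.37056572158664
```

>>> {"name": "send_rows", "arguments": {"motion": "0 -1 0 0 0 -7 0.4;0.1 -1.2 0 0 0 -7 0.4;0.1 -1.2 0 0 0 -7 0.4;0.1 -1.2 0 0 0 -7 0.4;0.1 -1.2 0 0 0 -7 0.4;0.1 -1.2 0 0 0 -7 0.4;0.1 -1.2 0 0 0 -7 0.4;0.1 -1.2 0 0 0 -7 0.4;0.1 -1.2 0 0 0 -7 0.4;0.1 -1.2 0 0 0 -7 0.4;0.1 -1.2 0 0 0 -7 0.4;0.1 -1.2 0 0 0 -7 0.4;0.1 -1.2 0 0 0 -7 0.4;0.1 -1.2 0 0 0 -7 0.4;0.1 -1.2 0 0 0 -7 0.4;0.1 -1.2 0 0 0 -7 0.4;0.1 -1.2 0 0 0 -7 0.4;0.1 -1.2 0 0 0 -7 0.4;0.1 -1 0 0 0 -7 0.4;0.1 0 0 0 0 -6 0.4", "newtons": 25}}

```text
t: 41.13
eef_pos: [0.6128, -0.2526, 0.2648]
tool_rot: [-0.019, 1.0, 0.005, -0.008]
contact_force: [-0.8, -0.3, -0.3]
gripper_width: 0.603
```

Run:
```python
from h import *
o=tool()
```

```text
t 41.1333 p [ 0.6128 -0.2526  0.2648] yaw_y -89.43 z [-0.016  0.038 -0.999] tiltfix [-2.16 -0.9  -0.  ] F [-0.8 -0.3 -0.3] T [-0.07  0.02 -0.05] w 0.603 q7 -0.74
```

>>> {"name": "send_rows", "arguments": {"motion": "0.5 0.4 -1 -0.8 -0.4 2 0.4;0.5 0.3 -1.5 -0.8 -0.4 2 0.4;0.3 0.2 -2 -0.5 -0.1 1 0.4;0 0 -2 0 0 0 0.4;0 0 -0.5 0 0 0 0.4;0 0 0 0 0 0 0.4;0 0 0 0 0 0 0.4"}}

```text
t: 41.72
eef_pos: [0.6206, -0.2441, 0.1813]
tool_rot: [0.0, 0.999, 0.044, -0.009]
contact_force: [0.0, 0.2, 0.6]
gripper_width: 0.602
```

Run:
```python
from h import *
read_camera('wrist');o=tool();save('wrist','w14.png');print(proj((.629,-.242,.128),campose('wrist',o)))
```

```text
t 41.7667 p [ 0.6207 -0.2442  0.1816] yaw_y -85.02 z [-0.017 -0.001 -1.   ] tiltfix [ 0.05 -0.96  0.  ] F [-0.1  0.5 -0.7] T [-0.01 -0.   -0.06] w 0.597 q7 -0.66
[[320.24326211 204.1879864 ]]
```

View pics/w14.png

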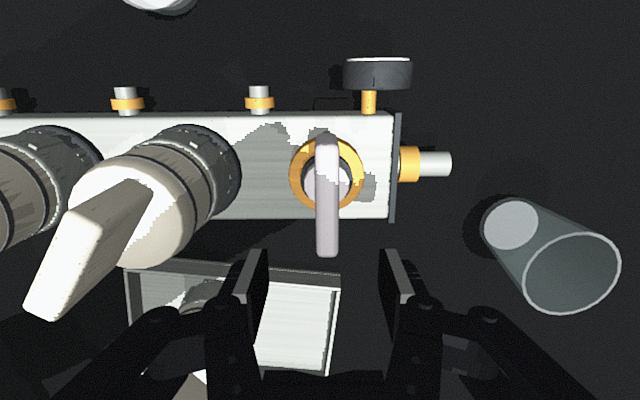

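>>> {"name": "send_rows", "arguments": {"motion": "0.4 0.1 -1 0 -0.5 0 0.4;0.3 0.1 -1.5 0 -0.5 0 0.4;0 0 -2 0 0 0 0.4;0 0 -1.5 0 0 0 0.4;0 0 -0.5 0 0 0 0.4;0 0 0 0 0 0 0.4;0 0 0 0 0 0 0.4"}}

```text
t: 42.4
eef_pos: [0.6327, -0.245, 0.1197]
tool_rot: [0.003, 0.999, 0.043, 0.008]
contact_force: [0.2, 0.6, 0.8]
gripper_width: 0.599
```

Run:
```python
from h import *
o=tool()
```

```text
t 42.4 p [ 0.6327 -0.245   0.1197] yaw_y -85.09 z [ 0.016 -0.005 -1.   ] tiltfix [0.28 0.94 0.  ] F [0.2 0.6 0.8] T [ 0.04 -0.01  0.02] w 0.599 q7 -0.61
```

>>> {"name": "send_rows", "arguments": {"motion": "-0.4 0.2 -0.6 0.1 0.5 0 0.4;-0.3 0.1 -0.8 0.1 0.4 0 0.4;0 0 -0.4 0 0 0 0.4;0 0 0 0 0 0 0.4;0 0 0 0 0 0 1;0 0 0 0 0 0 1;0 0 0 0 0 0 1;0 0 0 0 0 0 1;0 0 0 0 0 0 1"}}

```text
t: 43.15
eef_pos: [0.6268, -0.2462, 0.1037]
tool_rot: [0.005, 0.999, 0.043, 0.003]
contact_force: [0.7, -0.2, -0.8]
gripper_width: 0.171
```

Run:
```python
from h import *
o=tool()
```

```text
t 43.15 p [ 0.6268 -0.2462  0.1037] yaw_y -85.12 z [ 0.005 -0.009 -1.   ] tiltfix [0.51 0.32 0.  ] F [ 0.7 -0.2 -0.8] T [ 0.42 -0.04  0.17] w 0.171 q7 -0.6
```

>>> {"name": "send_rows", "arguments": {"motion": "0 0 0 0 0 5 1;0 0 0 0 0 5 1;0 0 0 0 0 5 1;0 0 0 0 0 5 1;0 0 0 0 0 5 1;0 0 0 0 0 5 1;0 0 0 0 0 5 1;0 0 0 0 0 5 1;0 0 0 0 0 5 1;0 0 0 0 0 5 1;0 0 0 0 0 5 1;0 0 0 0 0 5 1;0 0 0 0 0 5 1;0 0 0 0 0 5 1;0 0 0 0 0 0 1"}}

```text
t: 44.4
eef_pos: [0.628, -0.2473, 0.1037]
tool_rot: [0.004, 0.777, 0.63, 0.006]
contact_force: [1.8, -1.1, -2.5]
gripper_width: 0.167
```

Run:
```python
from h import *
o=tool()
```

```text
t 44.4 p [ 0.628  -0.2473  0.1037] yaw_y -11.92 z [ 0.013  0.001 -1.   ] tiltfix [-0.06  0.77  0.  ] F [ 1.8 -1.1 -2.5] T [-0.07  0.15  0.13] w 0.167 q7 0.47
```

Turned 73°. A little more, then release and rise.

>>> {"name": "send_rows", "arguments": {"motion": "0 0 0 0 0 5 1;0 0 0 0 0 5 1;0 0 0 0 0 0 0.8;0 0 0 0 0 0 0.4;0 0 0 0 0 0 0.4;0 0 0 0 0 0 0.4;0 0 2 0 0 0 0.4;0 0 4 0 0 0 0.4;0 0 4 0 0 0 0.4;0 0 4 0 0 0 0.4;-1 0 3 0 0 0 0.4;-2 0 2 0 0 0 0.4;-3 1 0 0 0 0 0.4;-3 1 0 0 0 0 0.4;-1 0 0 0 0 0 0.4;0 0 0 0 0 0 0.4"}}

```text
t: 45.73
eef_pos: [0.5213, -0.226, 0.302]
tool_rot: [0.002, 0.731, 0.683, 0.006]
contact_force: [0.9, -1.7, 0.2]
gripper_width: 0.603
```

Run:
```python
from h import *
read_camera('wrist');o=tool();save('wrist','w15.png');save('side','s15.png')
```

```text
t 45.7833 p [ 0.5222 -0.226   0.302 ] yaw_y -3.85 z [ 0.011  0.005 -1.   ] tiltfix [-0.29  0.62  0.  ] F [ 0.   0.1 -0.6] T [-0.02  0.03  0.05] w 0.599 q7 0.44
```

View pics/w15.png

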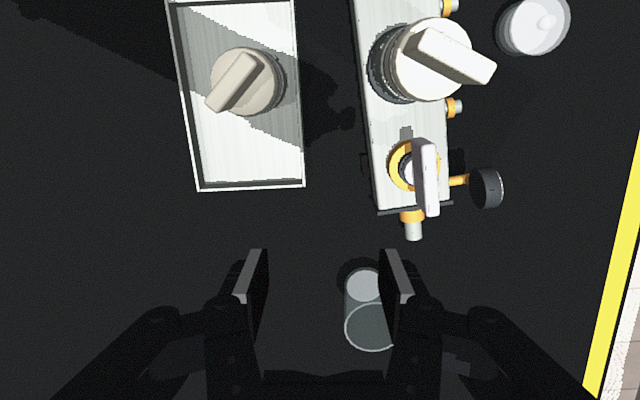

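View pics/s15.png

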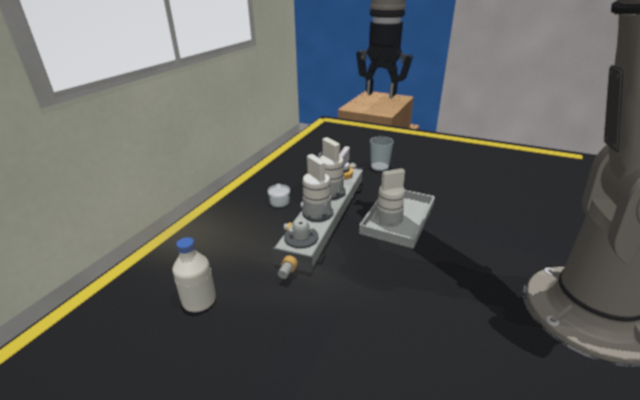

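Run:
```python
from h import *
o=tool(); cp=campose('wrist',o)
P=toz([(427,29),(418,51),(487,87),(496,65)],.204,cp); d=(P[0]+P[1]-P[2]-P[3])/2; print(P.mean(0),np.linalg.norm(d),np.degrees(np.arctan2(d[1],d[0])))
P=toz([(424,140),(429,216)],.128,cp);d=P[0]-P[1];print('valve',P.mean(0),np.degrees(np.arctan2(d[1],d[0])))
hand_in()
```

```text
t 45.8833 p [ 0.5241 -0.2257  0.3015] yaw_y -3.73 z [ 0.01   0.004 -1.   ] tiltfix [-0.21  0.6   0.  ] F [-0.2 -0.3 -0.5] T [-0.04  0.01 -0.01] w 0.6 q7 0.44
[ 0.62041506 -0.13682504  0.204     ] 0.05331650054869725 151.77400665493758
valve [ 0.62602599 -0.24278163  0.128     ] 95.38916523691864
the job is handed in; nothing more can be done
```

The filter change is done and handed in at 46 s on the robot's clock.

- **Order of work:** I turned the feed valve shut, then unlocked the one spent cartridge and stood it upright in the tray. I fitted and locked the two new cartridges on the middle port and the port next to the valve. Last, I turned the valve back open. The left-hand port stays empty, because only two new cartridges were on the bench.
- **Locks:** Both new cartridges dropped fully to the base. I turned each about 60° clockwise, until the torque rose at the stop (about 1.9 and 2.8 N m). Their wings stand at 148° and 152°, against about 150.5° and 151° expected.
- **Valve:** The last picture shows the bar lying along the manifold, at 95.4°.
- **Tray and bystanders:** The spent cartridge is upright in the tray. The bottle, beaker and jar are where they were.
- **Unclear reading:** When I lowered the spent cartridge into the tray and the first new one onto its port, the force reading showed no floor contact. I took them as set down because the heights matched (bottom at about 5 mm and 59 mm) and the arm would go no lower.

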